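# Sweep bead bars into the shaker tray and hold its run lever at the level position

### The job

Using the wooden pusher, and never the fingers, sweep the three loose bead bars along the bench through the open side of the steel shaker tray, then stand the pusher upright on the bench outside the tray and let go of it. Then, with the fingers, press the sprung run lever of the grey console half-way, until its black paddle is level, never right down to its bottom stop, and keep it there: the program finishes while still holding the lever level. Leave the padlock, the black stone and the brass weight where they are.

Things in the scene. Friction and masses are not known exactly. Their poses are not given: they have to be found in the camera images.
- tray: low steel tray fixed on the bench, open on the side facing the robot. Origin on the bench at the middle of the open mouth; +x points level into the tray, z up. Inside: y from -90 to +90 mm, x from 0 (mouth) to 140 mm (back wall). Side and back walls 8 mm thick, 26 mm high; a grey drive box 42 mm high stands behind the back wall. The floor is level with the bench: no step at the mouth.
- bar_1: loose enamelled bead bar, 11 x 50 x 11 mm, long along its y; origin under its middle. All three bars start in front of the tray mouth (centre 45 to 145 mm in front of it, within 40 mm either side of the tray's middle line), lying roughly across it.
- bar_2: second bead bar, same shape and size as bar_1
- bar_3: third bead bar, same shape and size as bar_1
- pusher: loose wooden hand pusher, about 0.25 kg, standing on the bench. Origin under the middle of its blade. Blade 30 mm (x) x 150 mm (y) x 28 mm high; front face at x = +15 mm; at each end (y = -75..-65 and 65..75 mm) a side lip 22 mm high reaches forward to x = +37 mm. Upright grip on the middle: 22 mm (x) x 36 mm (y), from the blade's top to 90 mm above the bench. Push with its +x side.
- console: grey hold-to-run console fixed on the bench, standing to one side of the tray: base 130 mm (x) x 76 mm (y) x 34 mm high, origin under its middle. The lever's hinge axis runs along y at x = +45 mm, 75 mm above the bench, between two cheeks (top 79 mm above the bench, x from +6 to +58 mm, 62 mm over both). The paddle points to the console's -x.
- lever_pad (a point): point on the top of the black paddle at which to press, 90 mm from the hinge axis; paddle 120 mm long, 40 mm wide, 8 mm thick. Stands 97 mm above the bench when released, 79 mm when level (paddle top then in line with the cheek tops), about 59 mm at the bottom stop.
- run_lever (a joint): run lever, rad: 0 released (tip tilted up 0.20 rad), 0.20 paddle level, 0.42 bottom stop. Sprung back: at the pad about 4 N to start it, 7.5 N at level, 11 N at the bottom; it runs only near level and springs back when let go.
- padlock: brass padlock lying on the bench, 60 x 42 x 14 mm, origin under its middle; leave alone
- touchstone: flat black stone, 40 x 64 x 11 mm, origin under its middle; leave alone
- check_weight: brass weight, 22 mm across, 32 mm high, origin under its middle; leave alone
Mind the look-alikes: they are no part of the job. Leave any turquoise look-alike of the pusher alone.

How it is judged:
On the way, in this order (a step that is already met when the one before it is completed fails the run):
1. all three bead bars are inside the tray (x of bar_1 in the frame of tray between 0.008 and 0.14 m and y of bar_1 in the frame of tray between -0.09 and 0.09 m and height (world z) of each of bar_1, bar_2, bar_3 below 0.02 m and x of bar_2 in the frame of tray between 0.008 and 0.14 m and y of bar_2 in the frame of tray between -0.09 and 0.09 m and x of bar_3 in the frame of tray between 0.008 and 0.14 m and y of bar_3 in the frame of tray between -0.09 and 0.09 m), for 0.1 s.
2. the pusher stands upright on the bench outside the tray, let go (all of step 1 and angle between pusher's own z axis and vertical below 0.1 rad and height (world z) of pusher below 0.006 m and (x of pusher in the frame of tray below -0.03 m or x of pusher in the frame of tray above 0.19 m or y of pusher in the frame of tray above 0.13 m or y of pusher in the frame of tray below -0.13 m) and contact force between the fingers and pusher below 0.1 N and linear speed of pusher below 0.02 m/s), for 0.2 s.
3. the fingers hold the run lever about level for a second (value of joint run_lever between 0.14 and 0.26 rad and contact force between the fingers and run_lever above 2 N and contact force between pusher and run_lever below 0.1 N), for 1 s.
At the end, for the whole second after the job is handed in: Each bar's middle at least 8 mm inside the tray, on its floor; the pusher upright (within 0.1 rad) on the bench outside the tray, at rest, not touched by fingers or lever; the fingers press the run lever with more than 2 N and hold it still between 0.14 and 0.26 rad (all of step 2 and all of step 3 and velocity of joint run_lever between -0.1 and 0.1 rad/s); the arm keeps its last pose, push and grip.
It fails at once if the run lever is pressed down to its bottom stop (value of joint run_lever above 0.38 rad).
It fails at once if the arm or fingers touch a bead bar (contact force between any of the arm, the fingers and bar_1 above 0.3 N or contact force between any of the arm, the fingers and bar_2 above 0.3 N or contact force between any of the arm, the fingers and bar_3 above 0.3 N).
It fails at once if a bead bar is lifted or thrown off the bench (height (world z) of any of bar_1, bar_2, bar_3 above 0.035 m).
It fails at once if a bystander is moved by more than 20 mm (distance of any of padlock, touchstone, check_weight from where it was at the start of the episode above 0.02 m).
It also fails if it takes over 54 s, if anything falls off the work surface, if the arm or the gripper's body presses on something with over 40 N, if the wrist force passes 120 N, or if a joint passes its speed limit or range.

### The arm

A 7-joint arm with a two-finger parallel gripper is mounted at the origin on a cart in front of the work surface, level with it; the furniture and walls round the work are solid. World frame = base frame: x ahead of the robot, y to its left, z up, the work surface at z = 0. Lengths are in m, angles in rad, forces in N, time in s.
With the tool pointing down it reaches from about 0.4 to 0.85 m from the base axis. Payload 4.5 kg.
Tool frame: the origin (TCP) lies on the centre line of the jaws, within the pads' length; the fingertips stand 19 mm ahead of it and the grasp point (between the pads) is the TCP; x points along the fingers, z is the direction in which the jaws open and shut, and the axes are right-handed (so a half turn about x gives the same grasp; the last joint's range is limited). The gripper opens to 88 mm and grips with 3 to 60 N. Pads are 18 mm wide; open, the fingers measure 123 mm over their backs; the gripper's body (75 mm by 187 mm) begins 45 mm behind the grasp point.
Start: joints at [1.192, 0.689, -0.195, 1.565, 0.157, 0.902, -0.215], TCP at [0.251, -0.573, 0.231] pointing down, gripper open.
Joint ranges: [-3.01, 3.01], [-0.46, 2.08], [-1.47, 1.51], [0.13, 2.56], [-1, 4.14], [0.04, 2.09], [-2.66, 2.66]. Speed limits (rad/s): [2.57, 2.57, 3.14, 3.14, 3.14, 3.14, 3.14].

### API

Orientations are given as a unit quaternion [w, x, y, z].
In Python, from cell import robot gives the robot as it stands.
- The arm moves only by the tool play_rows, never from a script. Its argument "targets" is a list of rows, each an object of numbers: "claw": the gripper's target within -1 to 1 (shut at 1, half-way at 0, fully open at -1); "dx", "dy", "dz": the shift along the tool's x, y, z in mm; "roll": the turn about the tool's x in rad. A call has 1 to 20 rows; each row shifts and turns the pose as measured when the row begins, along the tool's axes as they then stand; what a row does not reach is not made up. A row lasts 1/12 s, in which the tool goes at most 41.7 mm and 7.16 degrees, less where a joint would pass 70% of its speed; a pose out of reach is approached as far as the arm can. A call is refused whole if a number of a shift passes 41.7 or a number of a turn 0.125, either way. A call with a gripper value outside its range is refused whole. The fingers move at their own pace and stop on an object; "grip_force" is the grip in N (left out, the last holds). Time passes only in rows, so rows that do not move let the fingers close. It gives the time, the measured TCP pose, the force and the opening at its end, in the units of the state.
- robot.get_obs(): the state, without advancing time (a new reading comes with each control period).
- robot.snapshot(name): name is "side" or "top"; returns a dict with "image" (420x560x3 uint8, red, green, blue), "fx", "fy", "cx", "cy" (pixels), "extrinsics" (4x4, takes a point from camera to world coordinates). Camera axes: x right, y up, looking along -z (the intrinsics and any distortion apply to the point x, -y, -z); pixel columns grow to the right and rows downward; lengths in m; the calibration is good to about 2 mm. A picture is of the moment at which its call begins. There is no depth.
- robot.job_done(): hands the job in, once; it reports no verdict.
The state is a dict: "clock": time; "joints": joint angles; "qd": joint speeds; "joint_torque": joint torques, N m; "tcp_pos": TCP position; "eef_rot": TCP orientation; "ft_force": force on the tool from outside, world axes, zero at the start; "moment": the same for the moment, N m; "grip_width": finger opening in m.
Only numpy, scipy, OpenCV 4.12 (cv2) and the standard library are available. Lean on these libraries where they do the work, as an engineer would, in place of code of your own. Each camera call takes 0.05 s, during which the arm holds its last target.

## Working session

There is one attempt and no reset: what is moved stays moved. The work goes in short steps, Python scripts to look and compute and a tool call to move; the robot and the scene stay as the last step left them, time stands still between calls to the robot, and variables do not carry over. Pictures are saved under pics/ and viewed, and the job is handed in when it is done.

Besides the shell and the picture viewer there is one more tool, called after "Request:" in YAML: its name, and indented under it one key for each argument. play_rows: Moves the arm, as the interface text tells. Its arguments: {"type":"object","properties":{"targets":{"type":"array"},"grip_force":{"type":"number"}},"required":["targets"]}

```bash
ls; mkdir -p pics
python3 - <<'E'
from cell import robot
import cv2,numpy as np,json
print(robot.get_obs())
for n in ("side","top"):
    s=robot.snapshot(n)
    cv2.imwrite(f"pics/{n}0.png",s["image"][:,:,::-1])
    print(n,s["fx"],s["fy"],s["cx"],s["cy"],[k for k in s]);print(np.round(s["extrinsics"],4).tolist())
E
```

```text
pics
{'clock': 0.0, 'joints': array([ 1.19177552,  0.68996899, -0.19453307,  1.56632878,  0.15728505,
        0.90251019, -0.2150622 ]), 'qd': array([ 0.00076677, -0.00198338,  0.0001938 , -0.00027143,  0.00038819,
       -0.00175586, -0.00167825]), 'joint_torque': array([ 1.14970530e-04, -5.27562439e+01, -1.26678865e+00, -1.53433585e+01,
       -5.25286503e-02,  6.42881845e-03,  1.58495814e-04]), 'tcp_pos': array([ 0.25045448, -0.57192054,  0.23002396]), 'eef_rot': array([ 0.59132407,  0.38719438,  0.59244483, -0.38655592]), 'ft_force': array([ 1.3486097 , -0.85448281,  0.70106585]), 'moment': array([-0.0075679,  0.045597 , -0.016153 ]), 'grip_width': 0.0879939416325507}
side 516.153308173679 516.153308173679 288.3560075876485 210.6594056814752 ['image', 'fx', 'fy', 'cx', 'cy', 'extrinsics']
[[-0.9148, 0.204, -0.3485, 0.1635], [-0.4035, -0.4268, 0.8093, 0.9951], [0.0164, 0.881, 0.4728, 0.6918], [0.0, 0.0, 0.0, 1.0]]
top 429.637385096824 429.637385096824 286.58740020898057 209.12366126468524 ['image', 'fx', 'fy', 'cx', 'cy', 'extrinsics']
[[-0.0205, 0.9881, -0.1522, 0.4319], [-0.9998, -0.0197, 0.0068, -0.0101], [0.0037, 0.1523, 0.9883, 1.1088], [0.0, 0.0, 0.0, 1.0]]
```

View pics/side0.png

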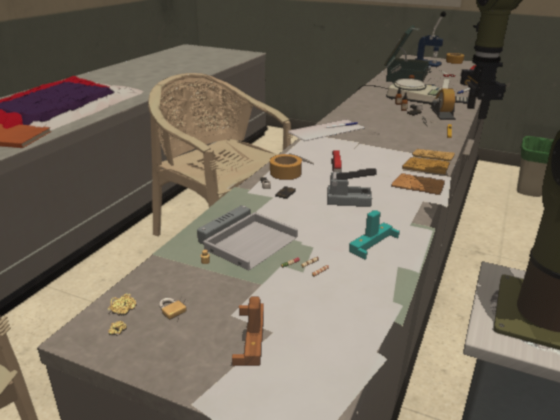

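View pics/top0.png

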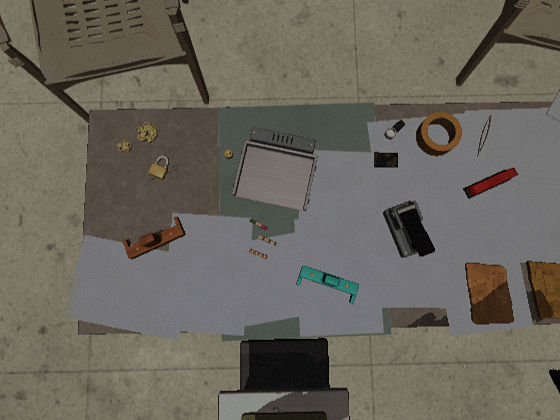

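The side view shows the brown wooden pusher at (250,335) and the turquoise one at (375,235). The top view shows the brown one at (155,238), the turquoise at (328,283), the bars near (260,238), the tray at (275,180) and the console at (408,230). I'll enlarge these next.

```bash
cat > h.py <<'E'
import numpy as np,cv2
from cell import robot
def cam(n):
    s=robot.snapshot(n); return s
def unproj(s,u,v,z):
    E=s["extrinsics"]; d=np.array([(u-s["cx"])/s["fx"],-(v-s["cy"])/s["fy"],-1.]); d=E[:3,:3]@d; o=E[:3,3]
    return o+d*(z-o[2])/d[2]
def proj(s,p):
    E=s["extrinsics"]; c=E[:3,:3].T@(np.asarray(p,float)-E[:3,3]); return np.array([s["cx"]+s["fx"]*c[0]/-c[2], s["cy"]-s["fy"]*c[1]/-c[2]])
def tri(ss,uvs):
    A=[];b=[]
    for s,(u,v) in zip(ss,uvs):
        E=s["extrinsics"]; d=E[:3,:3]@np.array([(u-s["cx"])/s["fx"],-(v-s["cy"])/s["fy"],-1.]); d/=np.linalg.norm(d)
        P=np.eye(3)-np.outer(d,d); A.append(P); b.append(P@E[:3,3])
    return np.linalg.lstsq(np.vstack(A),np.hstack(b),rcond=None)[0]
def crop(s,name,u0,v0,w,h,k):
    im=s["image"][v0:v0+h,u0:u0+w,::-1]
    im=cv2.resize(im,None,fx=k,fy=k,interpolation=cv2.INTER_CUBIC)
    for i in range(0,w,10):
        cv2.line(im,(i*k,0),(i*k,6 if i%50 else 14),(0,255,255),1)
        if i%20==0: cv2.putText(im,str(u0+i),(i*k,22),0,0.4,(0,255,255),1)
    for i in range(0,h,10):
        cv2.line(im,(0,i*k),(6,i*k),(0,255,255),1)
        if i%20==0: cv2.putText(im,str(v0+i),(8,i*k+4),0,0.4,(0,255,255),1)
    cv2.imwrite("pics/"+name,im)
E
python3 - <<'E'
from h import *
t=cam("top");s=cam("side")
crop(t,"t_a.png",110,140,133,100+30,6)
crop(t,"t_b.png",220,120,110,100,6) if 0 else crop(t,"t_b.png",220,120,110,145 if 0 else 100,6)
crop(t,"t_c.png",240,200,130,100,6)
crop(t,"t_d.png",370,190,80,80,7)
crop(s,"s_a.png",150,230,130,100,6) 
crop(s,"s_a2.png",220,285,60,85,7)
crop(s,"s_b.png",190,200,140,95,5)
crop(s,"s_d.png",315,145,70,70,8)
E
python3 -c "
import cv2,glob
for f in sorted(glob.glob('pics/*_*.png')): 
    i=cv2.imread(f)
    print(f,i.shape)"
```

```text
pics/s_a.png (600, 780, 3)
pics/s_a2.png (595, 420, 3)
pics/s_b.png (475, 700, 3)
pics/s_d.png (560, 560, 3)
pics/t_a.png (780, 798, 3)
pics/t_b.png (600, 660, 3)
pics/t_c.png (600, 780, 3)
pics/t_d.png (560, 560, 3)
```

Run:
```python
from h import *
t=cam("top");crop(t,"t_a.png",110,190,90,80,7)
```

```text
(no output)
```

View pics/t_a.png

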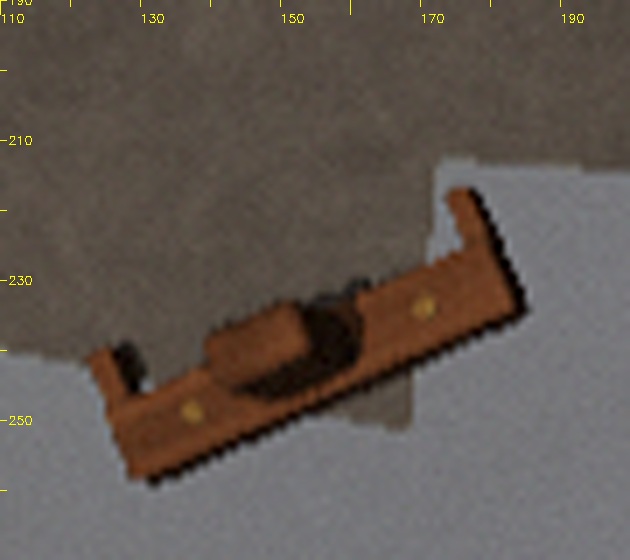

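View pics/t_b.png

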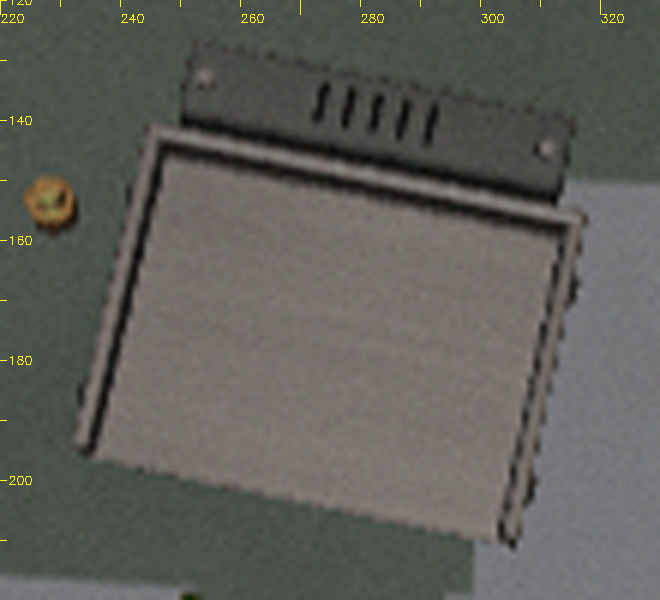

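View pics/t_c.png

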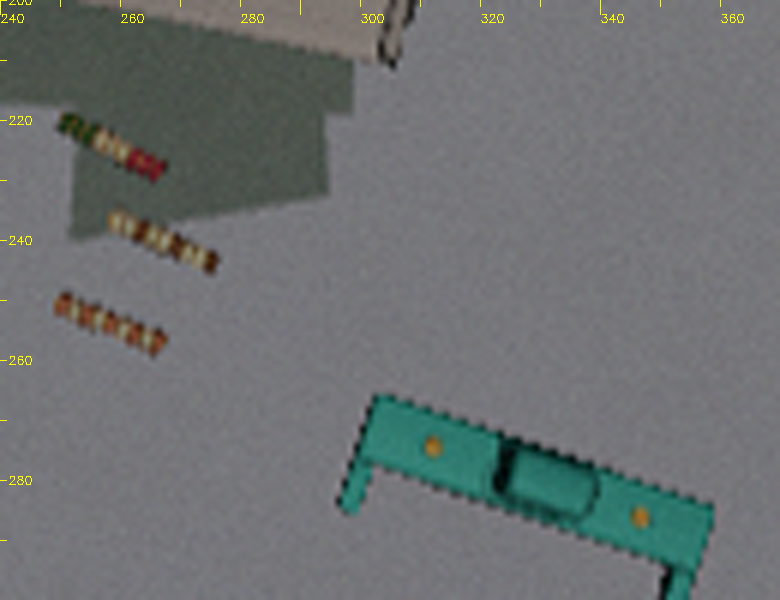

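View pics/t_d.png

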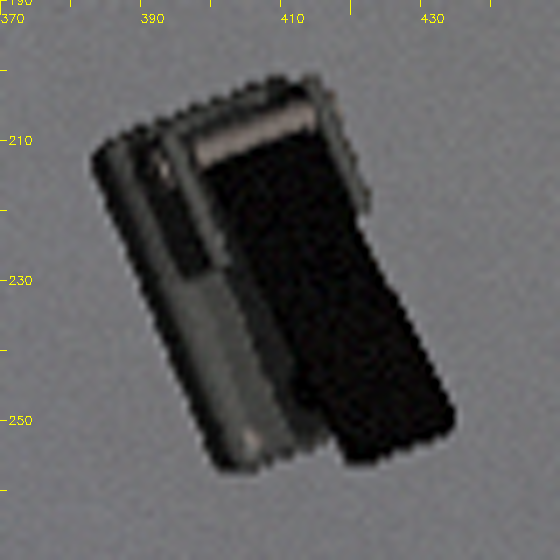

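View pics/s_a2.png

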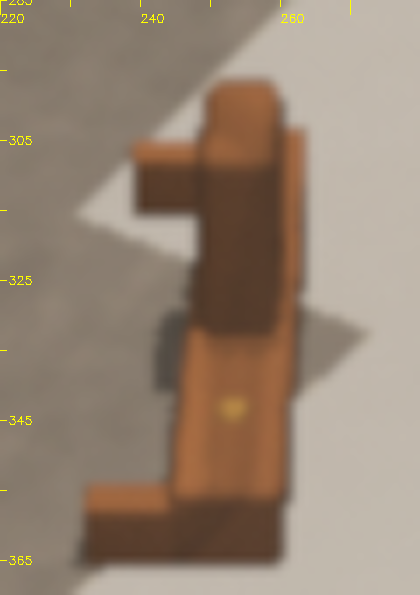

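View pics/s_b.png

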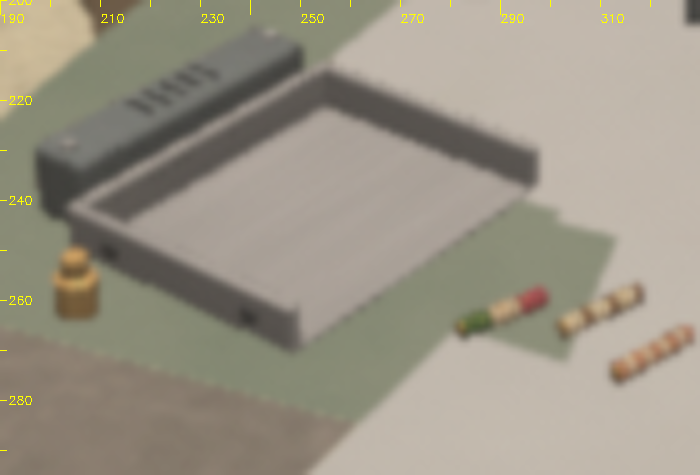

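View pics/s_d.png

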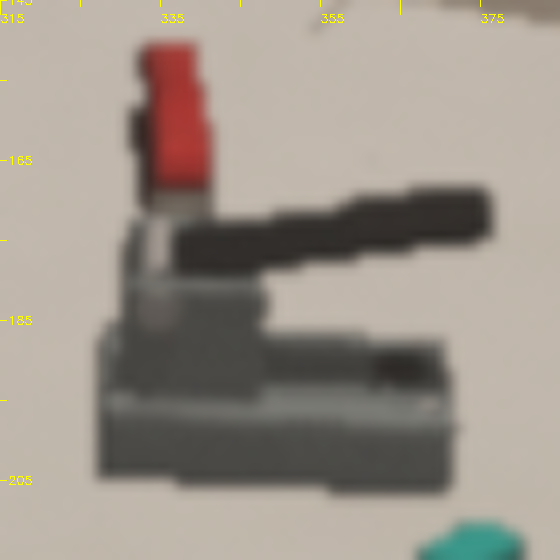

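```bash
cat > fit.py <<'E'
from h import *
from scipy.optimize import least_squares
t=cam("top");s=cam("side")
def fit(obs,x0,fz=True):
    def f(p):
        c,si=np.cos(p[2]),np.sin(p[2]); r=[]
        for cm,uv,(x,y,z) in obs:
            r+=list(proj(cm,(p[0]+c*x-si*y,p[1]+si*x+c*y,z+p[3]))-uv)
        return np.array(r)
    q=least_squares(f,x0+[0.],loss="soft_l1"); print(np.round(q.x,4),"deg",np.degrees(q.x[2]).round(2)); print(np.round(f(q.x),1).reshape(-1,2).tolist()); return q.x
mm=lambda *a:tuple(np.array(a)/1000)
if __name__=="__main__":
    print("pusher"); P=fit([(t,(130.5,258),mm(-15,75,28)),(t,(184,234),mm(-15,-75,28)),(t,(147.3,239.3),mm(0,0,90)),(t,(177,216.5),mm(37,-75,22)),(t,(153,241.3),mm(0,0,28)),
     (s,(260.4,356),mm(-15,75,28)),(s,(232.1,358.1),mm(37,75,22)),(s,(254.9,302.4),mm(0,0,90))],[.35,.3,.4])
    print("grip top tri",tri([t,s],[(147.3,239.3),(254.9,302.4)]))
    print("tray");T=fit([(t,(232.5,195),mm(0,98,26)),(t,(235.5,196.3),mm(0,90,0)),(t,(302,210),mm(0,-90,0)),(t,(245,141.2),mm(148,98,26)),(t,(317.2,155.8),mm(148,-98,26)),(t,(305.8,210.5),mm(0,-98,26)),
     (s,(249.6,262.4),mm(0,98,26)),(s,(249.6,270),mm(0,98,0)),(s,(297.6,230),mm(0,-98,26)),(s,(297.6,237),mm(0,-98,0))],[.5,0,0])
    print("console");C=fit([(t,(400.7,257.1),mm(-65,38,0)),(t,(383.6,212.1),mm(65,38,0)),(t,(404.3,257.1),mm(-65,38,34)),(t,(387.4,210),mm(65,38,34)),
     (s,(327.5,195.6),mm(65,38,34)),(s,(327.2,204.4),mm(65,38,0)),(s,(371.2,198.7),mm(-65,38,34)),(s,(371.2,206.2),mm(-65,38,0)),(t,(419.3,256),mm(-72.6,20,102)),(t,(434.3,250.7),mm(-72.6,-20,102))],[.4,-.35,.4])
    c,si=np.cos(T[2]),np.sin(T[2])
    for a,b in [((250.8,220.8),(266.7,228.3)),((258.7,236.3),(275.8,244.2)),((250,250),(267,257.5))]:
        p=unproj(t,*a,.009);q=unproj(t,*b,.009);m=(p+q)/2
        d=m[:2]-T[:2]; e=(p-q)[:2]
        print("bar",m.round(4),np.linalg.norm(e).round(4),"tray frame",(np.array([c*d[0]+si*d[1],-si*d[0]+c*d[1]])*1e3).round(1),"yaw rel",np.degrees(np.arctan2(e[1],e[0])-np.pi/2-T[2]).round(1))
E
python3 fit.py
```

```text
pusher
[ 0.5227  0.316   0.425  -0.0034] deg 24.35
[[-0.9, 1.9], [0.6, 0.2], [-0.2, 0.3], [0.1, -0.4], [1.9, 0.3], [0.2, 0.0], [-0.5, 0.3], [-1.2, -0.4]]
grip top tri [0.52215206 0.31535671 0.08575476]
tray
[ 0.616   0.0269 -0.2237 -0.0014] deg -12.82
[[-0.8, 0.3], [0.4, 1.4], [1.1, 1.4], [-0.8, -0.4], [0.5, -0.3], [0.8, 0.1], [-1.5, -0.1], [-1.3, 1.6], [0.2, -1.5], [-0.0, 0.2]]
console
[ 0.5419 -0.3264  0.297  -0.0035] deg 17.02
[[0.0, 1.5], [-0.3, -1.0], [0.0, 0.9], [-1.0, -0.8], [-1.9, -0.7], [-2.2, 1.0], [-0.1, -0.7], [-1.2, 2.3], [1.4, 1.6], [2.3, 1.5]]
bar [0.5626 0.0549 0.009 ] 0.0455 tray frame [-58.2  15.4] yaw rel -13.6
bar [0.5217 0.0335 0.009 ] 0.0484 tray frame [-93.4 -14.5] yaw rel -13.1
bar [0.4877 0.0563 0.009 ] 0.0475 tray frame [-131.5    0.2] yaw rel -12.0
```

```bash
cat > go.py <<'E'
from h import *
from scipy.spatial.transform import Rotation as Ro
def R():
    o=robot.get_obs(); q=o["eef_rot"]; return o,Ro.from_quat([q[1],q[2],q[3],q[0]]).as_matrix()
def rep(tgt=None,zyaw=None):
    o,M=R(); print("t",round(o["clock"],2),"tcp",o["tcp_pos"].round(4),"F",o["ft_force"].round(1),"w",round(o["grip_width"],4),"q",o["joints"].round(2))
    print("axes x",M[:,0].round(3),"y",M[:,1].round(3),"z",M[:,2].round(3),"zyaw",np.degrees(np.arctan2(M[1,2],M[0,2])).round(2))
    if tgt is not None: print("tool shift mm",(M.T@(np.array(tgt)-o["tcp_pos"])*1e3).round(1))
    if zyaw is not None:
        a=np.arctan2(M[1,2],M[0,2]); d=(zyaw-a+np.pi/2)%np.pi-np.pi/2   # mod 180
        print("world yaw change",round(d,4),"-> roll",round(-d if M[2,0]<0 else d,4))
E
python3 - <<'E'
from go import *
rep((.5222,.3157,.23),.425)
t=cam("top")
for z in(.028,):
  for uv in[(302,266),(296.5,285),(358.5,284)]: print(unproj(t,*uv,z).round(3))
E
```

```text
t 0.35 tcp [ 0.2507 -0.5724  0.2307] F [-0.3  0.4  0.2] w 0.0881 q [ 1.19  0.69 -0.19  1.57  0.16  0.9  -0.22]
axes x [-0.  0. -1.] y [ 0.916  0.401 -0.   ] z [ 0.401 -0.916 -0.   ] zyaw -66.35
tool shift mm [   0.9  605.  -704.6]
world yaw change -1.5586 -> roll 1.5586
[ 0.454 -0.053  0.028]
[ 0.408 -0.038  0.028]
[ 0.407 -0.192  0.028]
```

Request:
play_rows:
  targets:
    - {"dy": 26, "dz": -31, "claw": -1}
    - {"dy": 26, "dz": -31}
    - {"dy": 26, "dz": -31}
    - {"dy": 26, "dz": -31}
    - {"dy": 26, "dz": -31}
    - {"dy": 26, "dz": -31}
    - {"dy": 26, "dz": -31}
    - {"dy": 26, "dz": -31}
    - {"dy": 26, "dz": -31}
    - {"dy": 26, "dz": -31}
    - {"dy": 26, "dz": -31}
    - {"dy": 26, "dz": -31}
    - {"dy": 26, "dz": -31}
    - {"dy": 26, "dz": -31}
    - {"dy": 26, "dz": -31}
    - {"dy": 26, "dz": -31}
    - {"dy": 26, "dz": -31}
    - {"dy": 26, "dz": -31}
    - {"dy": 26, "dz": -31}
    - {"dy": 26, "dz": -31}

```text
invalid input
```

```bash
python3 -c "
from go import *
rep((.5222,.3157,.23),.425-np.pi/2)"
```

```text
t 0.4 tcp [ 0.2507 -0.5724  0.2307] F [-0.3  0.5 -1. ] w 0.0881 q [ 1.19  0.69 -0.19  1.57  0.16  0.9  -0.22]
axes x [-0.  0. -1.] y [ 0.916  0.401 -0.   ] z [ 0.401 -0.916 -0.   ] zyaw -66.35
tool shift mm [   0.9  605.  -704.6]
world yaw change 0.0122 -> roll -0.0122
```

Request:
play_rows:
  targets:
    - {"claw": -1, "dx": 0, "dy": 26, "dz": -31, "roll": 0}
    - {"claw": -1, "dx": 0, "dy": 26, "dz": -31, "roll": 0}
    - {"claw": -1, "dx": 0, "dy": 26, "dz": -31, "roll": 0}
    - {"claw": -1, "dx": 0, "dy": 26, "dz": -31, "roll": 0}

```text
clock: 0.73
tcp_pos: [0.2931, -0.4233, 0.2291]
eef_rot: [0.59, 0.389, 0.586, -0.395]
ft_force: [1.3, 0.0, -0.0]
grip_width: 0.0879
```

```bash
python3 -c "
from go import *
rep((.5222,.3157,.23),.425-np.pi/2)"
```

```text
t 0.73 tcp [ 0.2931 -0.4233  0.2291] F [ 1.3  0.  -0. ] w 0.0879 q [ 0.99  0.55 -0.18  1.9   0.15  0.7  -0.46]
axes x [ 0.   -0.01 -1.  ] y [ 0.923  0.385 -0.004] z [ 0.385 -0.923  0.009] zyaw -67.36
tool shift mm [  -8.1  495.9 -593.9]
world yaw change 0.0299 -> roll -0.0299
```

Request:
play_rows:
  targets:
    - {"claw": -1, "dx": 0, "dy": 26, "dz": -31, "roll": 0}
    - {"claw": -1, "dx": 0, "dy": 26, "dz": -31, "roll": 0}
    - {"claw": -1, "dx": 0, "dy": 26, "dz": -31, "roll": 0}
    - {"claw": -1, "dx": 0, "dy": 26, "dz": -31, "roll": 0}
    - {"claw": -1, "dx": 0, "dy": 26, "dz": -31, "roll": 0}
    - {"claw": -1, "dx": 0, "dy": 26, "dz": -31, "roll": 0}
    - {"claw": -1, "dx": 0, "dy": 26, "dz": -31, "roll": 0}
    - {"claw": -1, "dx": 0, "dy": 26, "dz": -31, "roll": 0}
    - {"claw": -1, "dx": 0, "dy": 26, "dz": -31, "roll": 0}
    - {"claw": -1, "dx": 0, "dy": 26, "dz": -31, "roll": 0}
    - {"claw": -1, "dx": 0, "dy": 26, "dz": -31, "roll": 0}
    - {"claw": -1, "dx": 0, "dy": 26, "dz": -31, "roll": 0}
    - {"claw": -1, "dx": 0, "dy": 26, "dz": -31, "roll": 0}
    - {"claw": -1, "dx": 0, "dy": 26, "dz": -31, "roll": 0}

```text
clock: 1.9
tcp_pos: [0.4663, 0.1348, 0.2272]
eef_rot: [0.593, 0.392, 0.582, -0.395]
ft_force: [0.5, -0.9, -0.5]
grip_width: 0.0882
```

```bash
python3 -c "
from go import *
rep((.5222,.3157,.23),.425-np.pi/2)"
```

```text
t 1.9 tcp [0.4663 0.1348 0.2272] F [ 0.5 -0.9 -0.5] w 0.0882 q [-0.33  0.51 -0.08  1.99  0.09  0.64 -1.66]
axes x [ 0.011 -0.012 -1.   ] y [0.924 0.381 0.005] z [ 0.381 -0.924  0.016] zyaw -67.59
tool shift mm [  -4.4  120.7 -145.8]
world yaw change 0.0338 -> roll -0.0338
```

Request:
play_rows:
  targets:
    - {"claw": -1, "dx": 0, "dy": 24, "dz": -29, "roll": -0.01}
    - {"claw": -1, "dx": 0, "dy": 24, "dz": -29, "roll": -0.01}
    - {"claw": -1, "dx": 0, "dy": 24, "dz": -29, "roll": -0.01}
    - {"claw": -1, "dx": 0, "dy": 24, "dz": -29, "roll": -0.01}
    - {"claw": -1, "dx": 0, "dy": 20, "dz": -24, "roll": 0}
    - {"claw": -1, "dx": 0, "dy": 5, "dz": -5, "roll": 0}
    - {"claw": -1, "dx": 0, "dy": 0, "dz": 0, "roll": 0}

```text
clock: 2.48
tcp_pos: [0.5196, 0.3395, 0.2262]
eef_rot: [0.603, 0.379, 0.593, -0.374]
ft_force: [-0.1, -0.3, -0.7]
grip_width: 0.0881
```

```bash
python3 -c "
from go import *
rep((.5222,.3157,.065),.425-np.pi/2)
t=cam('top');s=cam('side')
crop(t,'t1.png',90,170,130,100,6);crop(s,'s1.png',190,230,110,140,4)
"
```

```text
t 2.48 tcp [0.5196 0.3395 0.2262] F [-0.1 -0.3 -0.7] w 0.0881 q [-0.62  0.68 -0.08  1.6   0.08  0.85 -1.85]
axes x [ 0.015 -0.003 -1.   ] y [0.901 0.433 0.012] z [ 0.433 -0.901  0.009] zyaw -64.35
tool shift mm [161.3 -10.   21.2]
world yaw change -0.0226 -> roll 0.0226
```

View pics/s1.png

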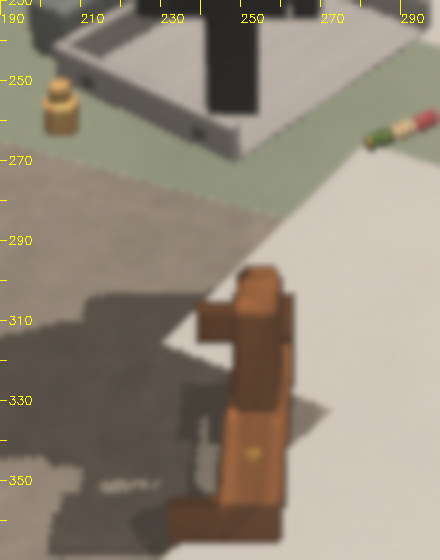

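View pics/t1.png

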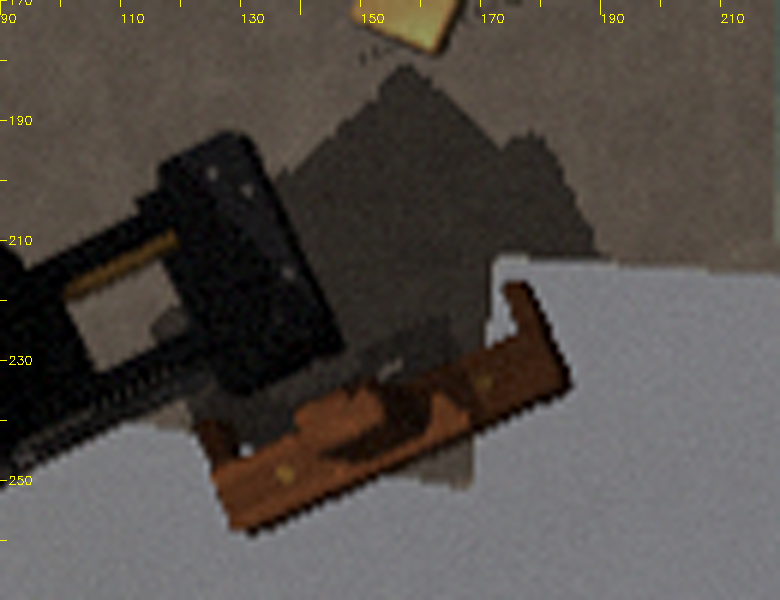

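Request:
play_rows:
  targets:
    - {"claw": -1, "dx": 8, "dy": -5, "dz": 10, "roll": 0.011}
    - {"claw": -1, "dx": 10, "dy": -5, "dz": 10, "roll": 0.011}
    - {"claw": -1, "dx": 35, "dy": 0, "dz": 1, "roll": 0}
    - {"claw": -1, "dx": 18, "dy": 0, "dz": 0, "roll": 0}
    - {"claw": -1, "dx": 0, "dy": 0, "dz": 0, "roll": 0}

```text
clock: 3.0
tcp_pos: [0.5218, 0.3003, 0.1563]
eef_rot: [0.598, 0.388, 0.584, -0.387]
ft_force: [-0.1, -0.7, 1.6]
grip_width: 0.0883
```

```bash
python3 -c "
from go import *
rep((.5222,.3157,.065),.425-np.pi/2)
s=cam('side');t=cam('top')
crop(s,'s2.png',190,230,110,140,4);crop(t,'t2.png',90,170,130,100,6)
"
```

```text
t 3.0 tcp [0.5218 0.3003 0.1563] F [-0.1 -0.7  1.6] w 0.0883 q [-0.58  0.75 -0.06  1.72  0.09  0.67 -1.85]
axes x [ 0.017 -0.01  -1.   ] y [0.917 0.399 0.012] z [ 0.399 -0.917  0.016] zyaw -66.5
tool shift mm [ 91.1   5.4 -15.5]
world yaw change 0.0148 -> roll -0.0148
```

View pics/s2.png

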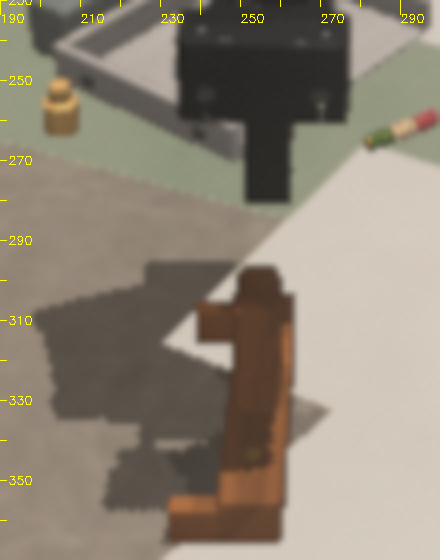

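View pics/t2.png

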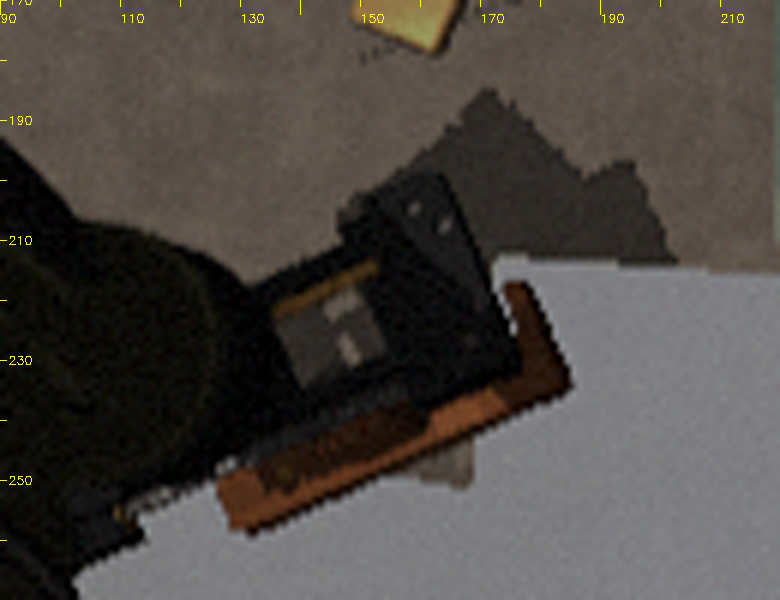

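Request:
play_rows:
  targets:
    - {"claw": -1, "dx": 5, "dy": 5, "dz": -13, "roll": -0.01}
    - {"claw": -1, "dx": 15, "dy": 0, "dz": 0, "roll": 0}
    - {"claw": -1, "dx": 18, "dy": 0, "dz": 0, "roll": 0}
    - {"claw": -1, "dx": 0, "dy": 0, "dz": 0, "roll": 0}

```text
clock: 3.43
tcp_pos: [0.5269, 0.3201, 0.1259]
eef_rot: [0.602, 0.391, 0.585, -0.378]
ft_force: [-0.3, 0.5, -0.2]
grip_width: 0.0879
```

```bash
python3 -c "
from go import *
rep((.5222,.3157,.065),.425-np.pi/2)
s=cam('side')
crop(s,'s3.png',190,230,110,140,4)
"
```

```text
t 3.43 tcp [0.5269 0.3201 0.1259] F [-0.3  0.5 -0.2] w 0.0879 q [-0.6   0.8  -0.06  1.71  0.1   0.61 -1.87]
axes x [ 0.03   0.001 -1.   ] y [0.912 0.408 0.028] z [ 0.408 -0.913  0.012] zyaw -65.9
tool shift mm [60.7 -7.7  1.4]
world yaw change 0.0044 -> roll -0.0044
```

View pics/s3.png

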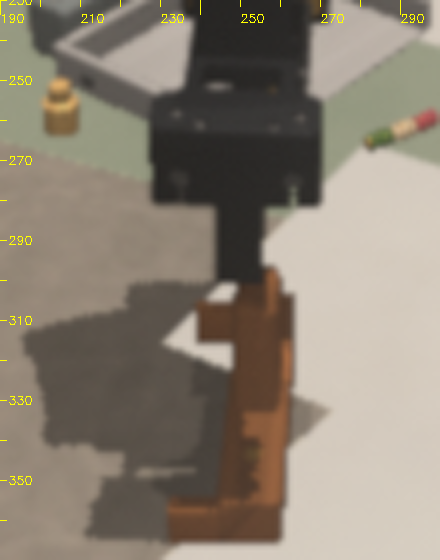

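Request:
play_rows:
  targets:
    - {"claw": -1, "dx": 5, "dy": -6, "dz": 1, "roll": 0}
    - {"claw": -1, "dx": 10, "dy": 0, "dz": 0, "roll": 0}
    - {"claw": -1, "dx": 10, "dy": 0, "dz": 0, "roll": 0}
    - {"claw": -1, "dx": 10, "dy": 0, "dz": 0, "roll": 0}
    - {"claw": -1, "dx": 0, "dy": 0, "dz": 0, "roll": 0}

```text
clock: 3.9
tcp_pos: [0.5256, 0.3204, 0.0941]
eef_rot: [0.604, 0.394, 0.583, -0.374]
ft_force: [-0.3, -0.6, -0.1]
grip_width: 0.0879
```

```bash
python3 -c "
from go import *
rep((.5222,.3157,.065),.425-np.pi/2)
s=cam('side')
crop(s,'s4.png',190,230,110,140,4)
"
```

```text
t 3.9 tcp [0.5256 0.3204 0.0941] F [-0.3 -0.6 -0.1] w 0.0879 q [-0.6   0.84 -0.05  1.75  0.11  0.52 -1.88]
axes x [ 0.039  0.008 -0.999] y [0.911 0.41  0.039] z [ 0.41  -0.912  0.009] zyaw -65.81
tool shift mm [28.9 -6.2  2.6]
world yaw change 0.0027 -> roll -0.0027
```

View pics/s4.png

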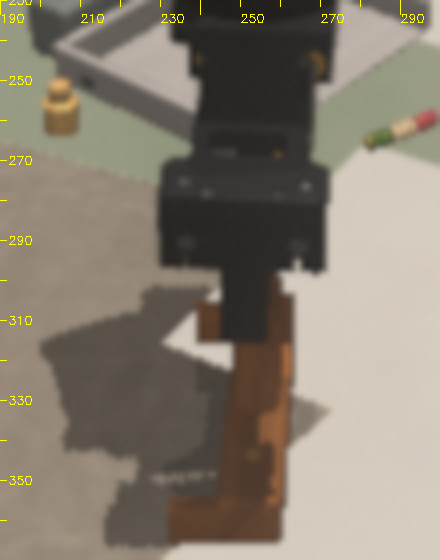

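Request:
play_rows:
  targets:
    - {"claw": -1, "dx": 4, "dy": -7, "dz": 2, "roll": 0}
    - {"claw": -1, "dx": 10, "dy": 0, "dz": 0, "roll": 0}
    - {"claw": -1, "dx": 10, "dy": 0, "dz": 0, "roll": 0}
    - {"claw": -1, "dx": 8, "dy": 0, "dz": 0, "roll": 0}
    - {"claw": -1, "dx": 0, "dy": 0, "dz": 0, "roll": 0}

```text
clock: 4.37
tcp_pos: [0.5217, 0.3155, 0.0597]
eef_rot: [0.604, 0.394, 0.583, -0.374]
ft_force: [-0.6, 0.6, -0.2]
grip_width: 0.088
```

```bash
python3 -c "
from go import *
rep((.5222,.3157,.065),.425-np.pi/2)
s=cam('side')
crop(s,'s5.png',190,230,110,140,4)
"
```

```text
t 4.37 tcp [0.5217 0.3155 0.0597] F [-0.6  0.6 -0.2] w 0.088 q [-0.61  0.89 -0.04  1.78  0.11  0.44 -1.88]
axes x [ 0.04   0.008 -0.999] y [0.912 0.409 0.04 ] z [ 0.409 -0.912  0.009] zyaw -65.85
tool shift mm [-5.3  0.7  0.1]
world yaw change 0.0036 -> roll -0.0036
```

View pics/s5.png

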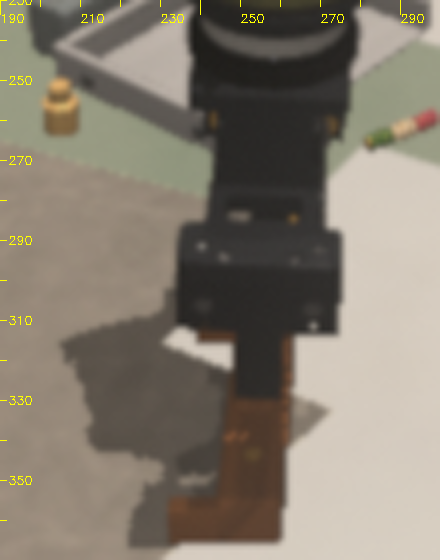

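The fingers straddle the grip (side view, 252,320) and the TCP is within 1 mm of the target. Next I close them.

Request:
play_rows:
  targets:
    - {"claw": 1, "dx": -3, "dy": 0, "dz": 0, "roll": 0}
    - {"claw": 1, "dx": 0, "dy": 0, "dz": 0, "roll": 0}
    - {"claw": 1, "dx": 0, "dy": 0, "dz": 0, "roll": 0}
    - {"claw": 1, "dx": 0, "dy": 0, "dz": 0, "roll": 0}
    - {"claw": 1, "dx": 0, "dy": 0, "dz": 0, "roll": 0}
    - {"claw": 1, "dx": 0, "dy": 0, "dz": 0, "roll": 0}
    - {"claw": 1, "dx": 0, "dy": 0, "dz": 0, "roll": 0}
    - {"claw": 1, "dx": 0, "dy": 0, "dz": 0, "roll": 0}
  grip_force: 35

```text
clock: 5.08
tcp_pos: [0.523, 0.3166, 0.065]
eef_rot: [0.604, 0.396, 0.582, -0.373]
ft_force: [-1.2, 2.6, 0.1]
grip_width: 0.0368
```

```bash
python3 -c "
from go import *
rep((.5222,.3157,.065),.425-np.pi/2)
"
```

```text
t 5.08 tcp [0.523  0.3166 0.065 ] F [-1.2  2.6  0.1] w 0.0368 q [-0.61  0.88 -0.04  1.77  0.11  0.45 -1.88]
axes x [ 0.044  0.011 -0.999] y [0.912 0.409 0.044] z [ 0.409 -0.913  0.008] zyaw -65.86
tool shift mm [-0.  -1.2  0.5]
world yaw change 0.0037 -> roll -0.0037
```

Request:
play_rows:
  targets:
    - {"claw": 1, "dx": -10, "dy": 0, "dz": 0, "roll": 0}
    - {"claw": 1, "dx": -12, "dy": 0, "dz": 0, "roll": 0}
    - {"claw": 1, "dx": -12, "dy": 0, "dz": 0, "roll": 0}
    - {"claw": 1, "dx": -8, "dy": 0, "dz": 0, "roll": 0}
    - {"claw": 1, "dx": 0, "dy": 0, "dz": 0, "roll": 0}

```text
clock: 5.5
tcp_pos: [0.5195, 0.3152, 0.1102]
eef_rot: [0.604, 0.394, 0.583, -0.374]
ft_force: [1.0, 0.6, -3.2]
grip_width: 0.0358
```

```bash
python3 -c "
from go import *
T=np.array([.616,.0269]);a=-.2237
d=np.array([np.cos(a),np.sin(a)])*-.190
print(T+d)
rep((*(T+d),.105),a-np.pi/2)
s=cam('side')
crop(s,'s6.png',190,230,110,140,4)
"
```

```text
[0.43073417 0.0690494 ]
t 5.5 tcp [0.5195 0.3152 0.1102] F [ 1.   0.6 -3.2] w 0.0358 q [-0.6   0.81 -0.05  1.76  0.11  0.53 -1.88]
axes x [ 0.04   0.008 -0.999] y [0.912 0.409 0.04 ] z [ 0.409 -0.912  0.009] zyaw -65.85
tool shift mm [  -0.4 -181.8  188.2]
world yaw change -0.6452 -> roll 0.6452
```

View pics/s6.png

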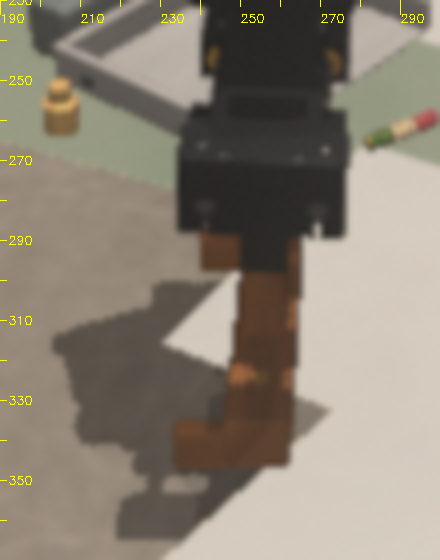

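Request:
play_rows:
  targets:
    - {"claw": 1, "dx": 0, "dy": -14, "dz": 14, "roll": 0}
    - {"claw": 1, "dx": 0, "dy": -16, "dz": 16, "roll": 0}
    - {"claw": 1, "dx": 0, "dy": -16, "dz": 16, "roll": 0.02}
    - {"claw": 1, "dx": 0, "dy": -16, "dz": 17, "roll": 0.05}
    - {"claw": 1, "dx": 0, "dy": -15, "dz": 18, "roll": 0.05}
    - {"claw": 1, "dx": 0, "dy": -14, "dz": 18, "roll": 0.05}
    - {"claw": 1, "dx": 0, "dy": -13, "dz": 18, "roll": 0.05}
    - {"claw": 1, "dx": 0, "dy": -12, "dz": 18, "roll": 0.05}
    - {"claw": 1, "dx": 0, "dy": 0, "dz": 0, "roll": 0}

```text
clock: 6.3
tcp_pos: [0.453, 0.1446, 0.1051]
eef_rot: [0.542, 0.476, 0.526, -0.45]
ft_force: [-0.6, -0.9, -3.1]
grip_width: 0.0356
```

```bash
python3 -c "
from go import *
rep((.4307,.069,.105),-.2237-np.pi/2)
"
```

```text
t 6.3 tcp [0.453  0.1446 0.1051] F [-0.6 -0.9 -3.1] w 0.0356 q [-0.4   0.72 -0.01  2.17  0.06  0.22 -1.9 ]
axes x [ 0.042  0.013 -0.999] y [0.989 0.141 0.044] z [ 0.141 -0.99  -0.007] zyaw -81.87
tool shift mm [ -1.8 -32.7  71.7]
world yaw change -0.3656 -> roll 0.3656
```

Request:
play_rows:
  targets:
    - {"claw": 1, "dx": 0, "dy": -3, "dz": 10, "roll": 0.04}
    - {"claw": 1, "dx": 0, "dy": -2, "dz": 10, "roll": 0.05}
    - {"claw": 1, "dx": 0, "dy": 0, "dz": 10, "roll": 0.05}
    - {"claw": 1, "dx": 0, "dy": 0, "dz": 10, "roll": 0.05}
    - {"claw": 1, "dx": 0, "dy": 0, "dz": 10, "roll": 0.05}
    - {"claw": 1, "dx": 0, "dy": 0, "dz": 5, "roll": 0.05}
    - {"claw": 1, "dx": 0, "dy": 0, "dz": 0, "roll": 0}

```text
clock: 6.88
tcp_pos: [0.4516, 0.084, 0.1043]
eef_rot: [0.46, 0.558, 0.447, -0.527]
ft_force: [-0.7, 0.4, -3.7]
grip_width: 0.0356
```

```bash
python3 -c "
from go import *
rep((.4424,.0664,.105),-.2237-np.pi/2)
t=cam('top')
crop(t,'t7.png',200,190,130,100,6)
"
```

```text
t 6.88 tcp [0.4516 0.084  0.1043] F [-0.7  0.4 -3.7] w 0.0356 q [-0.29  0.71  0.01  2.22 -0.04  0.17 -1.99]
axes x [ 0.045  0.014 -0.999] y [ 0.983 -0.179  0.042] z [-0.178 -0.984 -0.022] zyaw -100.26
tool shift mm [-1.4 -5.8 18.9]
world yaw change -0.0446 -> roll 0.0446
```

View pics/t7.png

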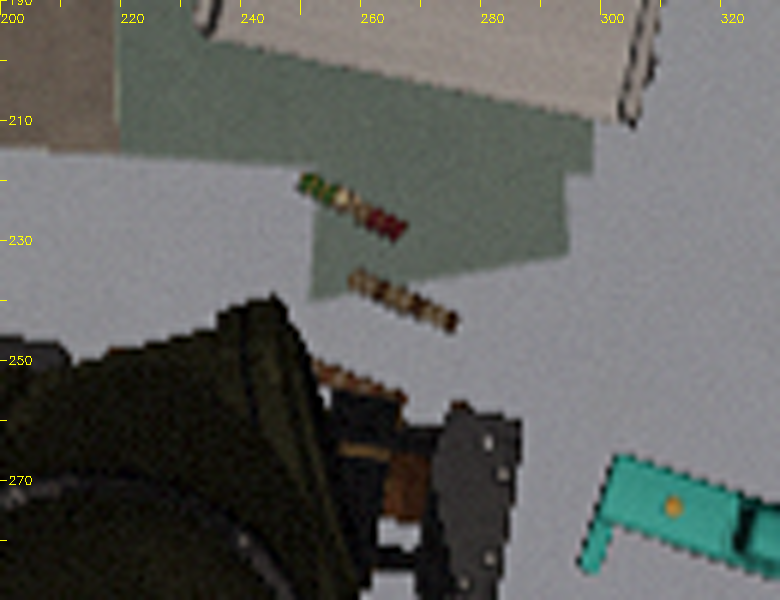

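Request:
play_rows:
  targets:
    - {"claw": 1, "dx": 0, "dy": -5, "dz": 9, "roll": 0.03}
    - {"claw": 1, "dx": 0, "dy": 0, "dz": 8, "roll": 0.015}
    - {"claw": 1, "dx": 0, "dy": 0, "dz": 0, "roll": 0}
    - {"claw": 1, "dx": 0, "dy": 0, "dz": 0, "roll": 0}

```text
clock: 7.27
tcp_pos: [0.4429, 0.0688, 0.1036]
eef_rot: [0.447, 0.569, 0.435, -0.536]
ft_force: [0.6, -0.1, -3.6]
grip_width: 0.0359
```

```bash
python3 -c "
from go import *
rep((.4424,.0664,.067),-.2237-np.pi/2)
s=cam('side')
crop(s,'s7.png',230,180,150,120,5)
"
```

```text
t 7.27 tcp [0.4429 0.0688 0.1036] F [ 0.6 -0.1 -3.6] w 0.0359 q [-0.26  0.71  0.01  2.25 -0.05  0.14 -2.  ]
axes x [ 0.046  0.016 -0.999] y [ 0.974 -0.222  0.041] z [-0.221 -0.975 -0.025] zyaw -102.77
tool shift mm [36.5 -1.4  3.3]
world yaw change -0.0008 -> roll 0.0008
```

View pics/s7.png

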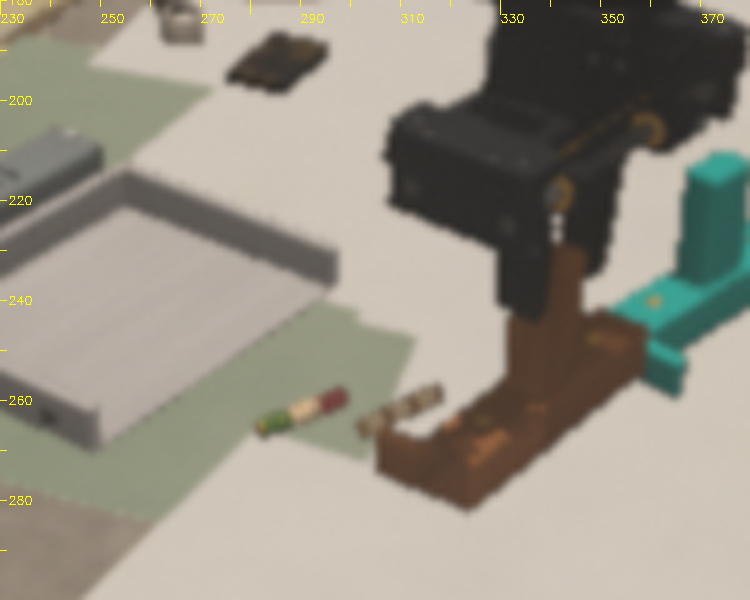

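Request:
play_rows:
  targets:
    - {"claw": 1, "dx": 3, "dy": 4, "dz": 3, "roll": 0}
    - {"claw": 1, "dx": 8, "dy": 0, "dz": 0, "roll": 0}
    - {"claw": 1, "dx": 8, "dy": 0, "dz": 0, "roll": 0}
    - {"claw": 1, "dx": 5, "dy": 0, "dz": 0, "roll": 0}
    - {"claw": 1, "dx": 0, "dy": 0, "dz": 0, "roll": 0}

```text
clock: 7.73
tcp_pos: [0.449, 0.0663, 0.0773]
eef_rot: [0.448, 0.569, 0.436, -0.535]
ft_force: [-0.1, 0.1, -3.0]
grip_width: 0.0357
```

```bash
python3 -c "
from go import *
rep((.4503,.0646,.067),-.2237-np.pi/2)
s=cam('side')
crop(s,'s8.png',230,180,150,120,5)
"
```

```text
t 7.73 tcp [0.449  0.0663 0.0773] F [-0.1  0.1 -3. ] w 0.0357 q [-0.24  0.77 -0.    2.25 -0.05  0.08 -1.99]
axes x [ 0.048  0.017 -0.999] y [ 0.975 -0.22   0.043] z [-0.219 -0.975 -0.027] zyaw -102.64
tool shift mm [10.3  1.2  1.7]
world yaw change -0.003 -> roll 0.003
```

View pics/s8.png

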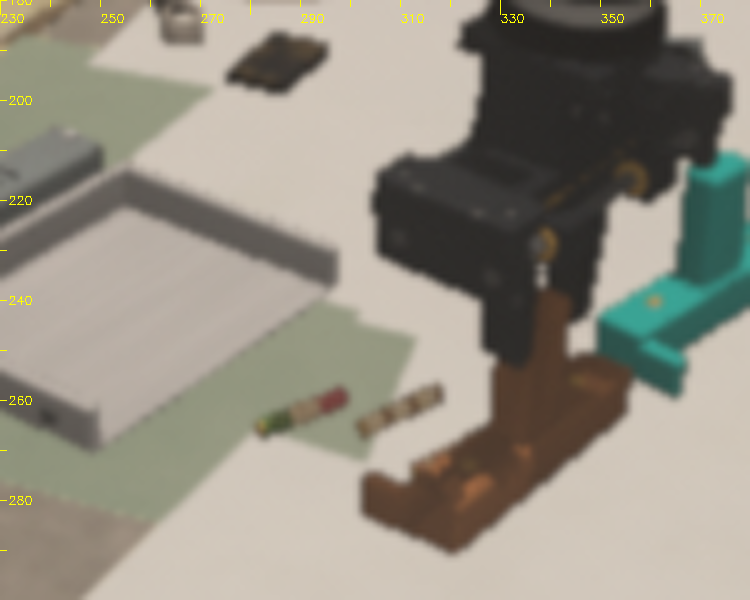

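```bash
python3 -c "
from go import *
s=cam('side');a=-.2237
o,M=R();p=o['tcp_pos']
Rz=np.array([[np.cos(a),-np.sin(a),0],[np.sin(a),np.cos(a),0],[0,0,1]])
for q in [(.037,.075,.022),(.037,.075,0),(-.015,.075,.028),(-.015,.075,0),(-.015,-.075,.028)]:
    print(q,proj(s,np.array([p[0],p[1],.0123])+Rz@np.array(q)).round(1))
for b in [(.4877,.0563)]:
    print(proj(s,(*b,.011)))
"
```

```text
(0.037, 0.075, 0.022) [301.3 275.4]
(0.037, 0.075, 0) [301.1 283.6]
(-0.015, 0.075, 0.028) [321.4 281.9]
(-0.015, 0.075, 0) [320.8 292.5]
(-0.015, -0.075, 0.028) [356.8 251.7]
[319.09637141 268.10121367]
```

Request:
play_rows:
  targets:
    - {"claw": 1, "dx": 4, "dy": 1, "dz": 1, "roll": 0}
    - {"claw": 1, "dx": 3, "dy": 0, "dz": 0, "roll": 0}
    - {"claw": 1, "dx": 0, "dy": 0, "dz": 0, "roll": 0}

```text
clock: 8.08
tcp_pos: [0.4505, 0.0654, 0.0706]
eef_rot: [0.448, 0.569, 0.436, -0.534]
ft_force: [0.9, 0.0, -3.3]
grip_width: 0.0354
```

```bash
python3 -c "
from go import *
rep((.4503,.0646,.067),-.2237-np.pi/2)
t=cam('top')
crop(t,'t8.png',200,190,130,100,6)
"
```

```text
t 8.08 tcp [0.4505 0.0654 0.0706] F [ 0.9  0.  -3.3] w 0.0354 q [-0.24  0.78 -0.    2.25 -0.04  0.06 -1.99]
axes x [ 0.049  0.017 -0.999] y [ 0.975 -0.219  0.044] z [-0.218 -0.975 -0.027] zyaw -102.62
tool shift mm [ 3.6 -0.2  0.9]
world yaw change -0.0035 -> roll 0.0035
```

View pics/t8.png

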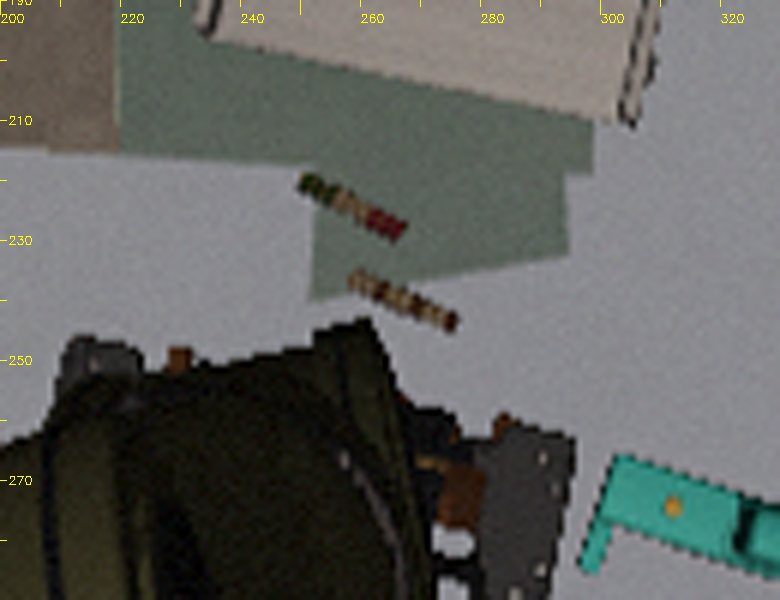

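Request:
play_rows:
  targets:
    - {"claw": 1, "dx": 0.5, "dy": 6, "dz": 0, "roll": 0}
    - {"claw": 1, "dx": 1.5, "dy": 6, "dz": 0, "roll": 0}
    - {"claw": 1, "dx": 1.5, "dy": 8, "dz": 0, "roll": 0}
    - {"claw": 1, "dx": 1.5, "dy": 8, "dz": 0, "roll": 0}
    - {"claw": 1, "dx": 0.5, "dy": 8, "dz": 0, "roll": 0}
    - {"claw": 1, "dx": 0.5, "dy": 8, "dz": 0, "roll": 0}

```text
clock: 8.63
tcp_pos: [0.4917, 0.0562, 0.0671]
eef_rot: [0.446, 0.566, 0.438, -0.537]
ft_force: [-6.5, 3.0, 8.3]
grip_width: 0.0353
```

```bash
cat >> go.py <<'E'
T=np.array([.616,.0269]);TA=-.2237
def trayrep():
    o,M=R(); d=o["tcp_pos"][:2]-T; c,s=np.cos(TA),np.sin(TA)
    print("tray-frame tcp mm",(np.array([c*d[0]+s*d[1],-s*d[0]+c*d[1]])*1e3).round(1),"z",round(o["tcp_pos"][2]*1e3,1))
def tray2w(x,y): 
    c,s=np.cos(TA),np.sin(TA); return T+np.array([c*x-s*y,s*x+c*y])/1e3
E
python3 -c "
from go import *
rep((.4503,.0646,.067),-.2237-np.pi/2);trayrep()
s=cam('side')
crop(s,'s9.png',230,180,150,120,5)
"
```

```text
t 8.63 tcp [0.4917 0.0562 0.0671] F [-6.5  3.   8.3] w 0.0353 q [-0.2   0.8  -0.01  2.12 -0.03  0.17 -1.97]
axes x [ 0.039  0.018 -0.999] y [ 0.975 -0.219  0.034] z [-0.218 -0.976 -0.026] zyaw -102.6
tool shift mm [ -1.3 -42.2   0.8]
world yaw change -0.0039 -> roll 0.0039
tray-frame tcp mm [-127.7    1. ] z 67.1
```

View pics/s9.png

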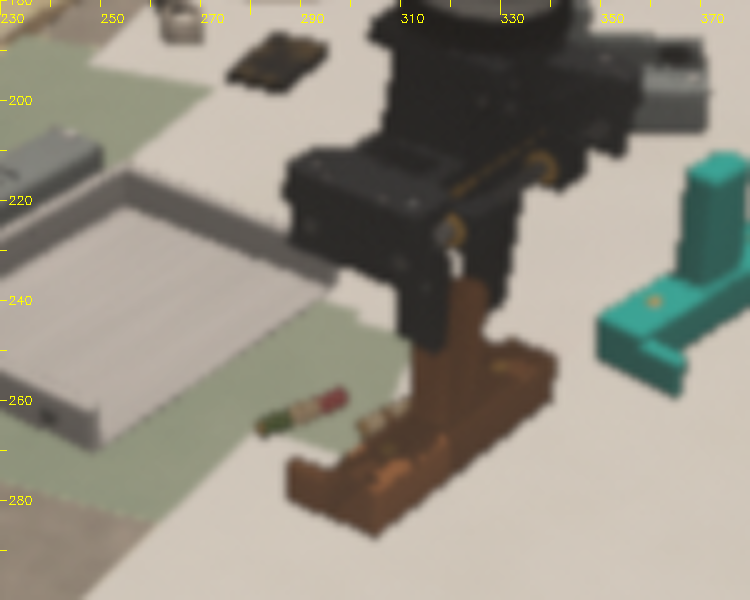

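Request:
play_rows:
  targets:
    - {"claw": 1, "dx": -1.5, "dy": 5, "dz": 0, "roll": 0}
    - {"claw": 1, "dx": 0.2, "dy": 8, "dz": 0, "roll": 0}
    - {"claw": 1, "dx": 0.3, "dy": 8, "dz": 0, "roll": 0}
    - {"claw": 1, "dx": 0.3, "dy": 8, "dz": 0, "roll": 0}
    - {"claw": 1, "dx": 0.3, "dy": 6, "dz": 0, "roll": 0}

```text
clock: 9.1
tcp_pos: [0.5339, 0.0461, 0.069]
eef_rot: [0.447, 0.568, 0.436, -0.535]
ft_force: [0.4, 0.5, -2.0]
grip_width: 0.0357
```

```bash
python3 -c "
from go import *
rep((.4503,.0646,.067),-.2237-np.pi/2);trayrep()
t=cam('top')
crop(t,'t10.png',200,190,130,100,6)
s=cam('side')
crop(s,'s10.png',230,180,150,120,5)
"
```

```text
t 9.1 tcp [0.5339 0.0461 0.069 ] F [ 0.4  0.5 -2. ] w 0.0357 q [-0.16  0.82 -0.01  2.01 -0.01  0.26 -1.95]
axes x [ 0.046  0.017 -0.999] y [ 0.975 -0.22   0.041] z [-0.219 -0.975 -0.027] zyaw -102.65
tool shift mm [ -1.5 -85.6   0.3]
world yaw change -0.003 -> roll 0.003
tray-frame tcp mm [-84.4   0.5] z 69.0
```

View pics/t10.png

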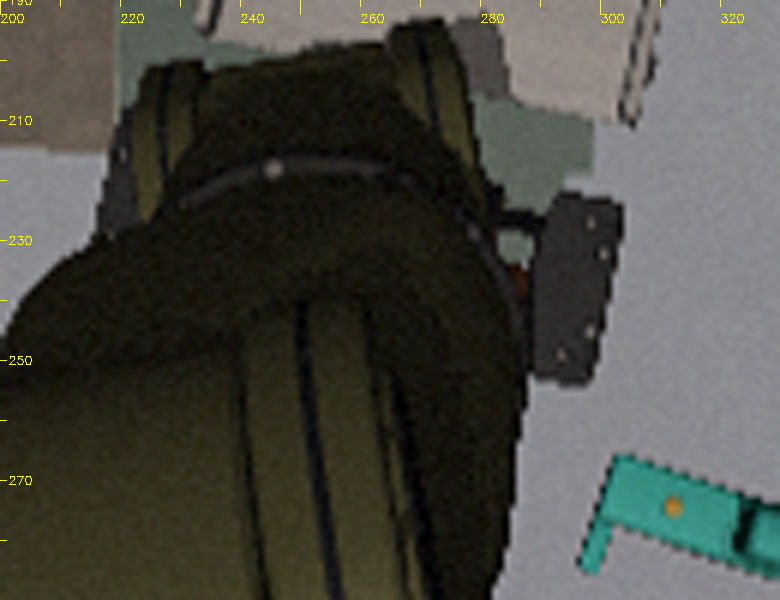

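View pics/s10.png

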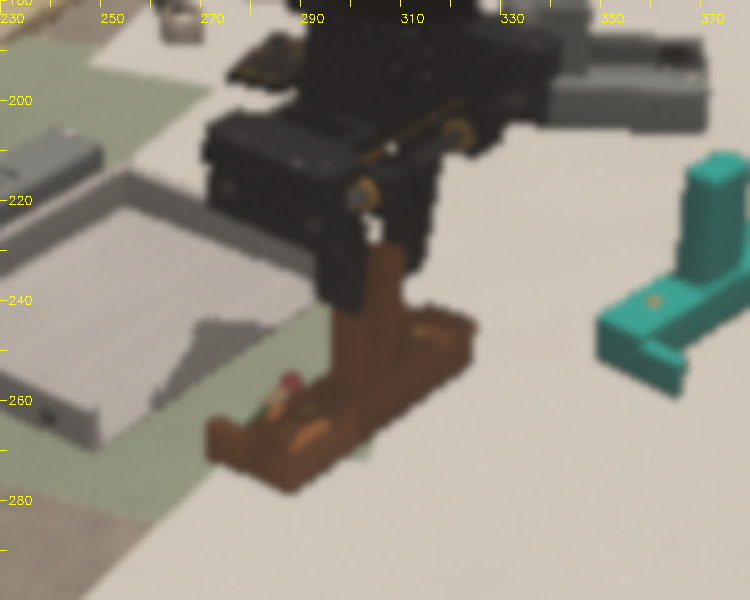

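Request:
play_rows:
  targets:
    - {"claw": 1, "dx": 0.6, "dy": 6, "dz": 0, "roll": 0}
    - {"claw": 1, "dx": 0.5, "dy": 8, "dz": 0, "roll": 0}
    - {"claw": 1, "dx": 0.4, "dy": 8, "dz": 0, "roll": 0}
    - {"claw": 1, "dx": 0.3, "dy": 8, "dz": 0, "roll": 0}
    - {"claw": 1, "dx": 0.3, "dy": 8, "dz": 0, "roll": 0}
    - {"claw": 1, "dx": 0.3, "dy": 8, "dz": 0, "roll": 0}
    - {"claw": 1, "dx": 0.2, "dy": 4, "dz": 0, "roll": 0}

```text
clock: 9.78
tcp_pos: [0.5854, 0.0341, 0.0676]
eef_rot: [0.447, 0.567, 0.437, -0.536]
ft_force: [0.7, -1.1, -2.6]
grip_width: 0.0362
```

```bash
python3 -c "
from go import *
rep((.4503,.0646,.067),-.2237-np.pi/2);trayrep()
s=cam('side')
crop(s,'s11.png',190,170,150,120,5)
"
```

```text
t 9.78 tcp [0.5854 0.0341 0.0676] F [ 0.7 -1.1 -2.6] w 0.0362 q [-0.12  0.86 -0.01  1.85 -0.    0.38 -1.92]
axes x [ 0.043  0.017 -0.999] y [ 0.975 -0.219  0.038] z [-0.218 -0.976 -0.026] zyaw -102.62
tool shift mm [  -4.7 -138.5   -0.2]
world yaw change -0.0035 -> roll 0.0035
tray-frame tcp mm [-31.4   0.3] z 67.6
```

View pics/s11.png

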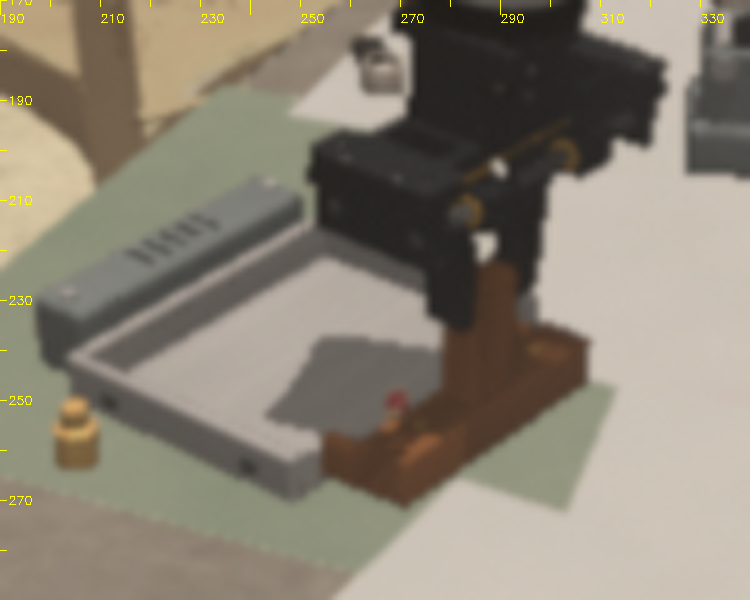

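```bash
python3 -c "
from go import *
s=cam('side');o,M=R();d=o['tcp_pos'][:2]-T
for n,q in [('wall out bot',(0,98,0)),('wall in bot',(0,90,0)),('wall in top',(0,90,26)),('wall out top',(0,98,26)),('lip',(-31.4+37,75,2)),('lip top',(5.6,75,24)),('lip innertop',(5.6,65,24)),('rear bot',(-46.4,75,2)),('rear far top',(-46.4,-75,30))]:
    print(n,proj(s,(*tray2w(*q[:2]),q[2]/1e3)).round(1))
crop(s,'s12.png',235,235,70,45,10)
"
```

```text
wall out bot [248.3 271.1]
wall in bot [250.5 269.5]
wall in top [250.3 260.2]
wall out top [248.1 261.7]
lip [252.8 265.1]
lip top [252.7 257.3]
lip innertop [255.4 255.4]
rear bot [270.1 272.9]
rear far top [307.6 236.1]
```

View pics/s12.png

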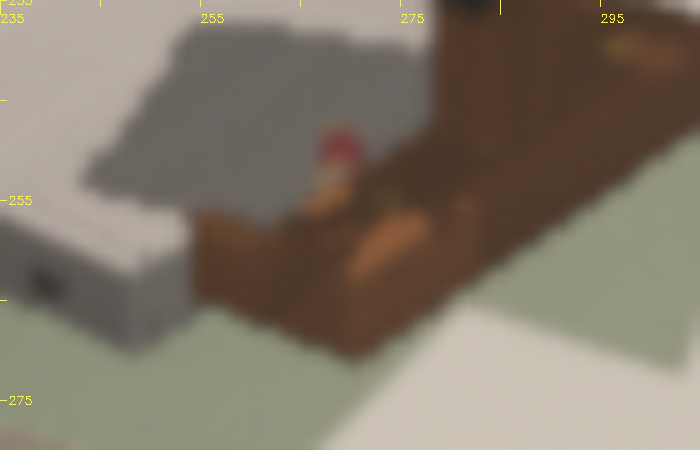

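Request:
play_rows:
  targets:
    - {"claw": 1, "dx": 0.3, "dy": 6, "dz": 0, "roll": 0}
    - {"claw": 1, "dx": 0.3, "dy": 8, "dz": 0, "roll": 0}
    - {"claw": 1, "dx": 0.3, "dy": 8, "dz": 0, "roll": 0}
    - {"claw": 1, "dx": 0.3, "dy": 8, "dz": 0, "roll": 0}
    - {"claw": 1, "dx": 0.3, "dy": 8, "dz": 0, "roll": 0}
    - {"claw": 1, "dx": 0.3, "dy": 7, "dz": 0, "roll": 0}
    - {"claw": 1, "dx": 0.2, "dy": 3, "dz": 0, "roll": 0}
    - {"claw": 1, "dx": 0, "dy": 0, "dz": 0, "roll": 0}

```text
clock: 10.55
tcp_pos: [0.6321, 0.0236, 0.0674]
eef_rot: [0.445, 0.565, 0.439, -0.539]
ft_force: [-1.9, 0.6, -0.2]
grip_width: 0.0358
```

```bash
python3 -c "
from go import *
rep((.4503,.0646,.067),-.2237-np.pi/2);trayrep()
s=cam('side')
crop(s,'s13.png',190,170,150,120,5)
"
```

```text
t 10.55 tcp [0.6321 0.0236 0.0674] F [-1.9  0.6 -0.2] w 0.0358 q [-0.09  0.9  -0.02  1.7  -0.    0.51 -1.9 ]
axes x [ 0.034  0.017 -0.999] y [ 0.975 -0.219  0.03 ] z [-0.219 -0.976 -0.024] zyaw -102.63
tool shift mm [  -5.1 -186.3   -0.2]
world yaw change -0.0032 -> roll 0.0032
tray-frame tcp mm [16.4  0.4] z 67.4
```

View pics/s13.png

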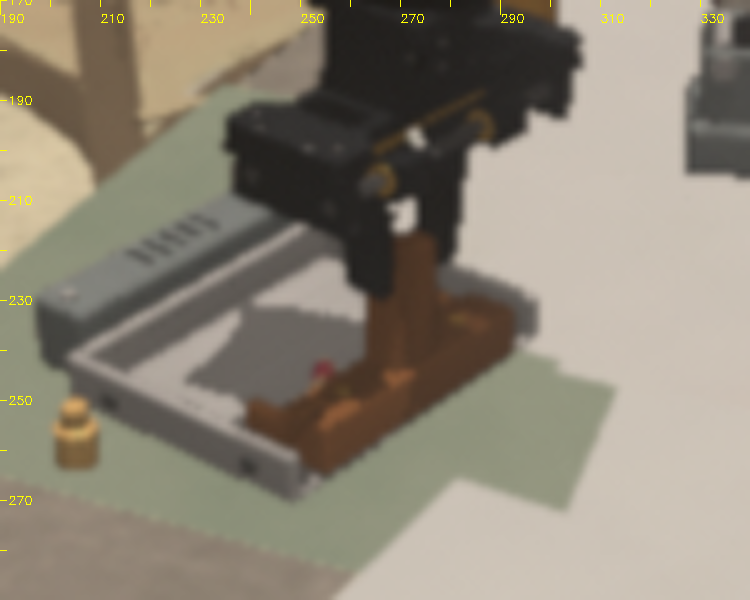

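Request:
play_rows:
  targets:
    - {"claw": 1, "dx": 0, "dy": 6, "dz": 0, "roll": 0}
    - {"claw": 1, "dx": 0.2, "dy": 6, "dz": 0, "roll": 0}
    - {"claw": 1, "dx": 0, "dy": 0, "dz": 0, "roll": 0}
    - {"claw": 1, "dx": 0, "dy": -6, "dz": 0, "roll": 0}
    - {"claw": 1, "dx": -0.3, "dy": -10, "dz": 0, "roll": 0}
    - {"claw": 1, "dx": -0.3, "dy": -10, "dz": 0, "roll": 0}
    - {"claw": 1, "dx": -0.3, "dy": -10, "dz": 0, "roll": 0}
    - {"claw": 1, "dx": -0.4, "dy": -10, "dz": 0, "roll": 0}
    - {"claw": 1, "dx": -0.4, "dy": -10, "dz": 0, "roll": 0}
    - {"claw": 1, "dx": -0.4, "dy": -10, "dz": 0, "roll": 0}
    - {"claw": 1, "dx": -0.4, "dy": -10, "dz": 0, "roll": 0}
    - {"claw": 1, "dx": -0.3, "dy": -8, "dz": 0, "roll": 0}
    - {"claw": 1, "dx": 0, "dy": 0, "dz": 0, "roll": 0}

```text
clock: 11.68
tcp_pos: [0.5573, 0.0399, 0.0671]
eef_rot: [0.447, 0.566, 0.438, -0.537]
ft_force: [-1.0, 0.4, -2.2]
grip_width: 0.0359
```

```bash
python3 -c "
from go import *
rep((.4503,.0646,.067),-.2237-np.pi/2);trayrep()
s=cam('side')
crop(s,'s14.png',190,170,150,120,5)
"
```

```text
t 11.68 tcp [0.5573 0.0399 0.0671] F [-1.   0.4 -2.2] w 0.0359 q [-0.14  0.84 -0.01  1.93 -0.01  0.32 -1.93]
axes x [ 0.04   0.016 -0.999] y [ 0.976 -0.216  0.035] z [-0.216 -0.976 -0.025] zyaw -102.46
tool shift mm [  -3.7 -109.8   -1.1]
world yaw change -0.0063 -> roll 0.0063
tray-frame tcp mm [-60.1  -0.4] z 67.1
```

View pics/s14.png

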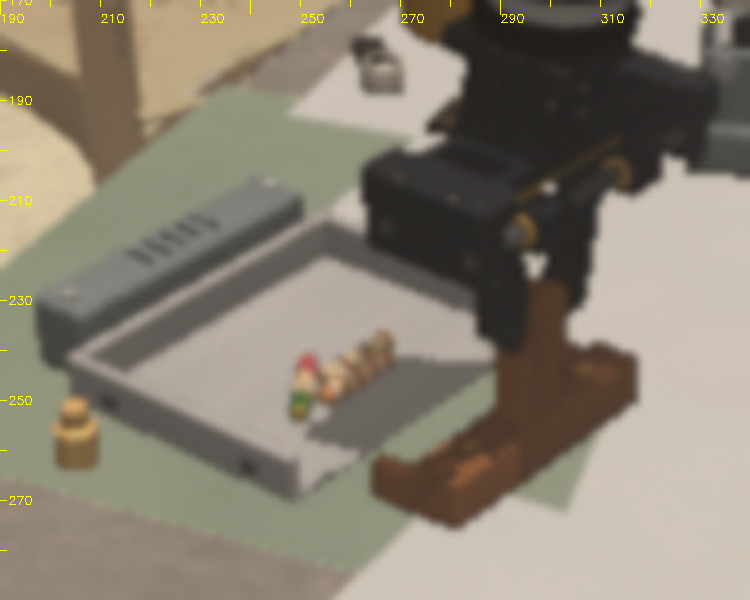

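```bash
python3 -c "
from go import *
s=cam('side');t=cam('top')
crop(s,'s15.png',235,225,50,40,14)
crop(t,'t15.png',220,150,130,100,6)
for u in [(251,249),(262,244)]:
    p=unproj(s,*u,.008);d=p[:2]-T;c,q=np.cos(TA),np.sin(TA);print((np.array([c*d[0]+q*d[1],-q*d[0]+c*d[1]])*1e3).round(1))
"
```

```text
[48.4 31. ]
[41.8 -3.6]
```

View pics/s15.png

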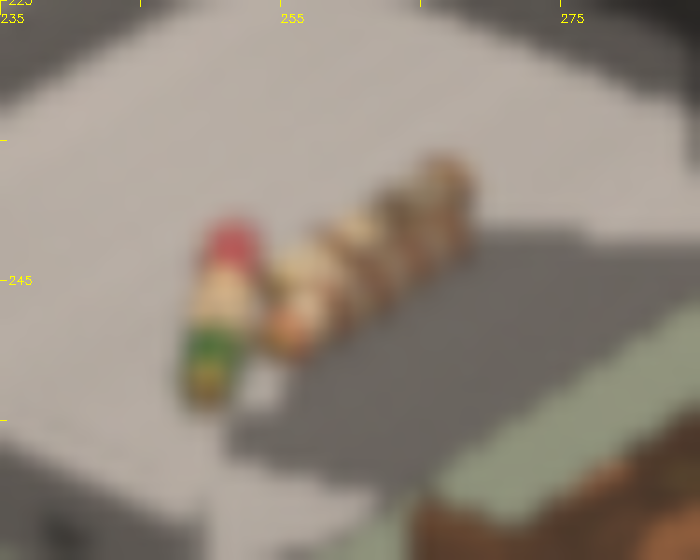

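View pics/t15.png

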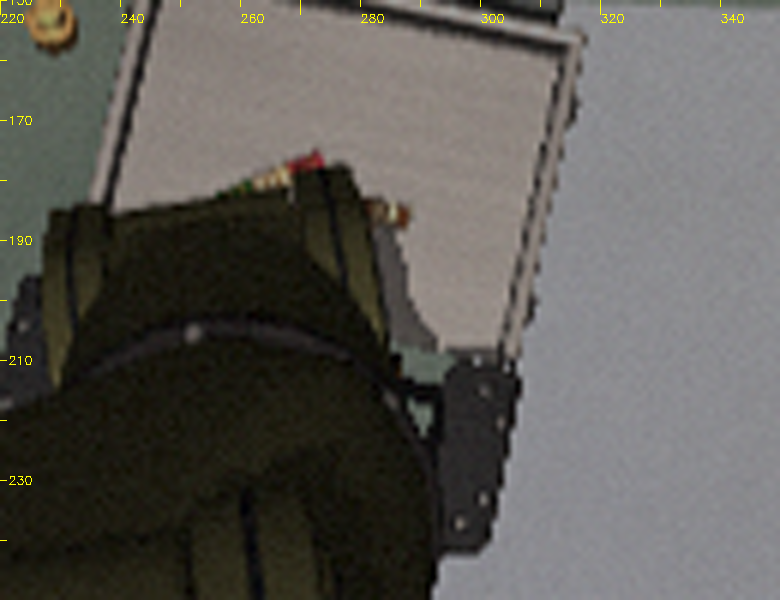

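Request:
play_rows:
  targets:
    - {"claw": 1, "dx": 0, "dy": -8, "dz": 0, "roll": 0}
    - {"claw": 1, "dx": 0, "dy": -10, "dz": 0, "roll": 0}
    - {"claw": 1, "dx": 0, "dy": -6, "dz": 0, "roll": 0}
    - {"claw": 1, "dx": 1.5, "dy": 0, "dz": 0, "roll": 0}
    - {"claw": 1, "dx": 1, "dy": 0, "dz": 0, "roll": 0}
    - {"claw": 1, "dx": 0, "dy": 0, "dz": 0, "roll": 0}

```text
clock: 12.33
tcp_pos: [0.5398, 0.0445, 0.0664]
eef_rot: [0.449, 0.57, 0.435, -0.534]
ft_force: [0.4, -1.0, -1.2]
grip_width: 0.036
```

```bash
python3 -c "
from go import *
rep();trayrep()"
```

```text
t 12.33 tcp [0.5398 0.0445 0.0664] F [ 0.4 -1.  -1.2] w 0.036 q [-0.16  0.83 -0.01  2.   -0.01  0.26 -1.94]
axes x [ 0.052  0.016 -0.998] y [ 0.975 -0.219  0.048] z [-0.218 -0.976 -0.027] zyaw -102.59
tray-frame tcp mm [-78.2   0.2] z 66.4
```

Request:
play_rows:
  targets:
    - {"claw": 1, "dx": 1.5, "dy": 0, "dz": 0, "roll": 0}
    - {"claw": 1, "dx": 0, "dy": 0, "dz": 0, "roll": 0}

```text
clock: 12.5
tcp_pos: [0.5399, 0.0447, 0.0661]
eef_rot: [0.449, 0.57, 0.435, -0.534]
ft_force: [-0.3, -2.1, 0.3]
grip_width: 0.0358
```

```bash
python3 -c "
from go import *
rep();trayrep()
s=cam('side')
crop(s,'s16.png',235,190,110,100,6)"
```

```text
t 12.5 tcp [0.5399 0.0447 0.0661] F [-0.3 -2.1  0.3] w 0.0358 q [-0.16  0.83 -0.01  2.   -0.01  0.26 -1.94]
axes x [ 0.053  0.017 -0.998] y [ 0.974 -0.219  0.048] z [-0.218 -0.975 -0.028] zyaw -102.62
tray-frame tcp mm [-78.2   0.5] z 66.1
```

View pics/s16.png

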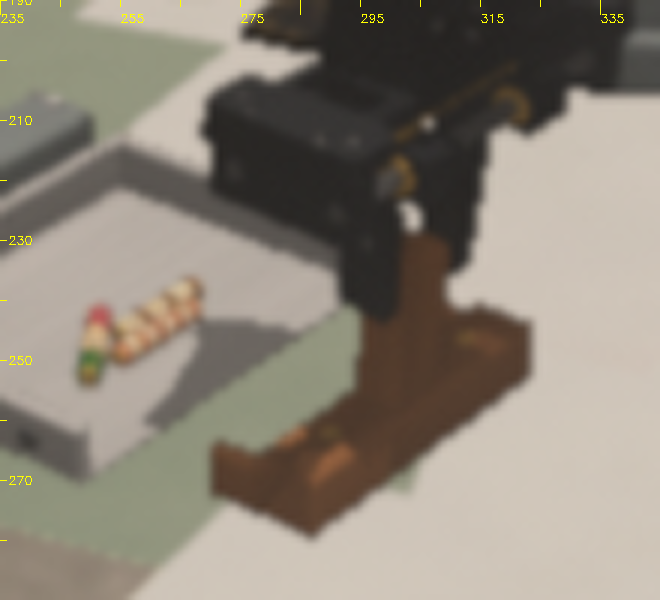

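The pusher is on the bench, with its weight now carried there. I'll open the fingers.

Request:
play_rows:
  targets:
    - {"claw": -1, "dx": 0, "dy": 0, "dz": 0, "roll": 0}
    - {"claw": -1, "dx": 0, "dy": 0, "dz": 0, "roll": 0}
    - {"claw": -1, "dx": 0, "dy": 0, "dz": 0, "roll": 0}
    - {"claw": -1, "dx": 0, "dy": 0, "dz": 0, "roll": 0}
    - {"claw": -1, "dx": 0, "dy": 0, "dz": 0, "roll": 0}
    - {"claw": -1, "dx": 0, "dy": 0, "dz": 0, "roll": 0}

```text
clock: 13.05
tcp_pos: [0.5421, 0.0453, 0.0659]
eef_rot: [0.449, 0.571, 0.434, -0.532]
ft_force: [-0.6, 1.2, -0.1]
grip_width: 0.0737
```

Request:
play_rows:
  targets:
    - {"claw": -1, "dx": -8, "dy": 0, "dz": 0, "roll": 0}
    - {"claw": -1, "dx": -15, "dy": -0.5, "dz": 0, "roll": 0}
    - {"claw": -1, "dx": -25, "dy": -1, "dz": 0, "roll": 0}
    - {"claw": -1, "dx": -30, "dy": -1, "dz": 0, "roll": 0}
    - {"claw": -1, "dx": -30, "dy": 0, "dz": 0, "roll": 0}
    - {"claw": -1, "dx": 0, "dy": 0, "dz": 0, "roll": 0}

```text
clock: 13.55
tcp_pos: [0.532, 0.0437, 0.178]
eef_rot: [0.448, 0.57, 0.435, -0.534]
ft_force: [-0.4, -0.8, -0.1]
grip_width: 0.088
```

```bash
python3 -c "
from go import *
C=np.array([.5419,-.3264]);a=.297
pad=C+np.array([np.cos(a),np.sin(a)])*-.045
print('pad',pad)
rep((*pad,.18),a);trayrep()
s=cam('side')
crop(s,'s17.png',235,170,150,120,5)"
```

```text
pad [ 0.49887016 -0.33956938]
t 13.55 tcp [0.532  0.0437 0.178 ] F [-0.4 -0.8 -0.1] w 0.088 q [-0.16  0.63 -0.    1.95 -0.02  0.51 -1.94]
axes x [ 0.052  0.017 -0.998] y [ 0.974 -0.22   0.047] z [-0.218 -0.975 -0.028] zyaw -102.62
tool shift mm [-10.4  52.  381. ]
world yaw change -1.0535 -> roll 1.0535
tray-frame tcp mm [-85.7  -2.3] z 178.0
```

View pics/s17.png

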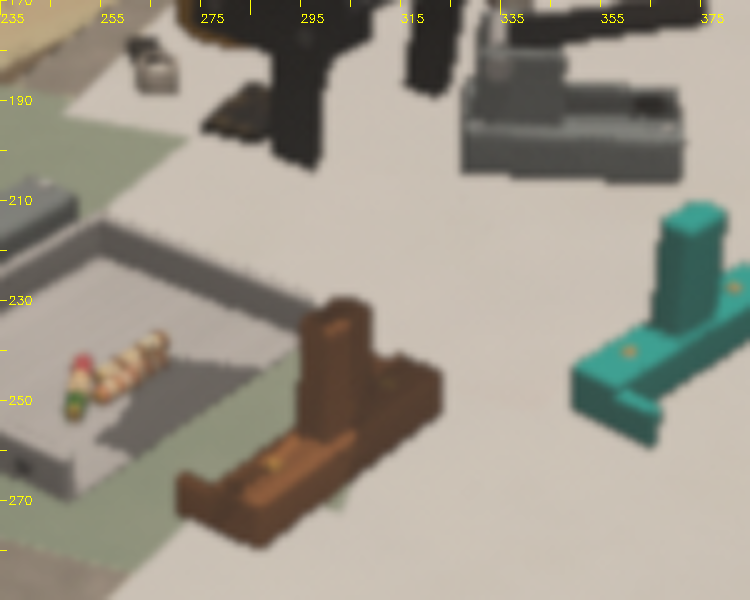

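Request:
play_rows:
  targets:
    - {"claw": 1, "dx": -2, "dy": 3, "dz": 20, "roll": 0}
    - {"claw": 1, "dx": -2, "dy": 5, "dz": 36, "roll": 0}
    - {"claw": 1, "dx": -1, "dy": 5, "dz": 38, "roll": 0}
    - {"claw": 1, "dx": -1, "dy": 5, "dz": 38, "roll": 0}
    - {"claw": 1, "dx": -1, "dy": 5, "dz": 38, "roll": 0}
    - {"claw": 1, "dx": -1, "dy": 5, "dz": 38, "roll": 0}
    - {"claw": 1, "dx": -1, "dy": 5, "dz": 38, "roll": 0}
    - {"claw": 1, "dx": 0, "dy": 5, "dz": 30, "roll": 0}
    - {"claw": 1, "dx": 0, "dy": 3, "dz": 15, "roll": 0}
    - {"claw": 1, "dx": 0, "dy": 0, "dz": 0, "roll": 0}
  grip_force: 20

```text
clock: 14.43
tcp_pos: [0.5047, -0.2577, 0.1715]
eef_rot: [0.448, 0.566, 0.441, -0.533]
ft_force: [-0.8, -0.3, 1.1]
grip_width: 0.0237
```

```bash
python3 -c "
from go import *
C=np.array([.5419,-.3264]);a=.297
pad=C+np.array([np.cos(a),np.sin(a)])*-.045
rep((*pad,.18),a-np.pi/2)
t=cam('top');s=cam('side')
crop(t,'t18.png',200,150,250,140,3)
crop(t,'t18c.png',375,195,70,70,8);crop(s,'s18c.png',315,155,70,60,8)
"
```

```text
t 14.43 tcp [ 0.5047 -0.2577  0.1715] F [-0.8 -0.3  1.1] w 0.0237 q [ 0.48  0.68 -0.11  1.83  0.06  0.6  -1.43]
axes x [ 0.042  0.023 -0.999] y [ 0.977 -0.21   0.037] z [-0.209 -0.977 -0.032] zyaw -102.05
tool shift mm [-10.6  11.8  81. ]
world yaw change 0.5073 -> roll -0.5073
```

View pics/t18.png

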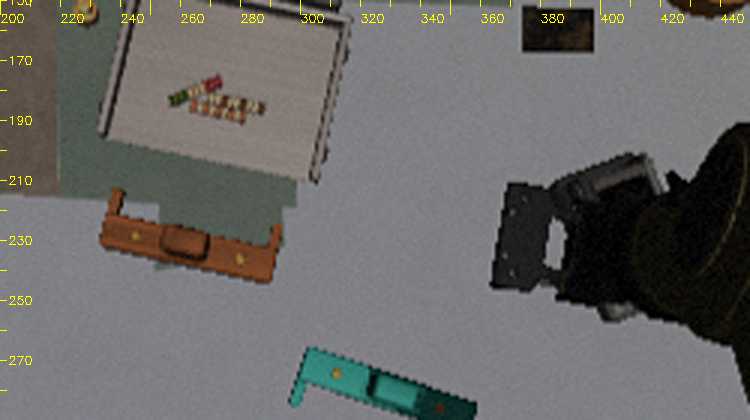

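View pics/s18c.png

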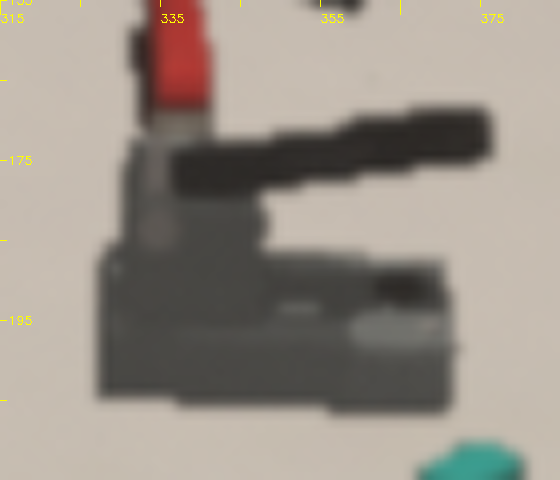

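Request:
play_rows:
  targets:
    - {"claw": 1, "dx": -3, "dy": 2, "dz": 15, "roll": 0}
    - {"claw": 1, "dx": -3, "dy": 3, "dz": 22, "roll": 0}
    - {"claw": 1, "dx": -3, "dy": 3, "dz": 22, "roll": 0}
    - {"claw": 1, "dx": -2, "dy": 3, "dz": 12, "roll": -0.04}
    - {"claw": 1, "dx": 0, "dy": 0, "dz": 3, "roll": -0.08}
    - {"claw": 1, "dx": 0, "dy": 0, "dz": 0, "roll": -0.08}
    - {"claw": 1, "dx": 0, "dy": 0, "dz": 0, "roll": -0.08}
    - {"claw": 1, "dx": 0, "dy": 0, "dz": 0, "roll": -0.08}
    - {"claw": 1, "dx": 0, "dy": 0, "dz": 0, "roll": -0.07}
    - {"claw": 1, "dx": 0, "dy": 0, "dz": 0, "roll": -0.04}
    - {"claw": 1, "dx": 0, "dy": 0, "dz": 0, "roll": 0}

```text
clock: 15.45
tcp_pos: [0.5093, -0.2933, 0.1774]
eef_rot: [0.575, 0.432, 0.577, -0.388]
ft_force: [-1.0, 0.5, -0.1]
grip_width: 0.0005
```

```bash
python3 -c "
from go import *
C=np.array([.5419,-.3264]);a=.297
pad=C+np.array([np.cos(a),np.sin(a)])*-.045
rep((*pad,.135),a-np.pi/2)
t=cam('top');s=cam('side')
crop(s,'s19.png',300,110,110,100,6)
print('paddle tip tri',tri([t,s],[(426.8,253.4),(376,170)]),'model',C+np.array([np.cos(a),np.sin(a)])*-.0726)
"
```

```text
t 15.45 tcp [ 0.5093 -0.2933  0.1774] F [-1.   0.5 -0.1] w 0.0005 q [ 0.65  0.72 -0.3   1.74  0.2   0.71 -0.97]
axes x [ 0.035  0.052 -0.998] y [0.944 0.327 0.05 ] z [ 0.329 -0.944 -0.037] zyaw -70.78
tool shift mm [ 39.6 -27.1  41.8]
world yaw change -0.0384 -> roll 0.0384
paddle tip tri [ 0.47329984 -0.34262431  0.10344953] model [ 0.47247852 -0.3476466 ]
```

View pics/s19.png

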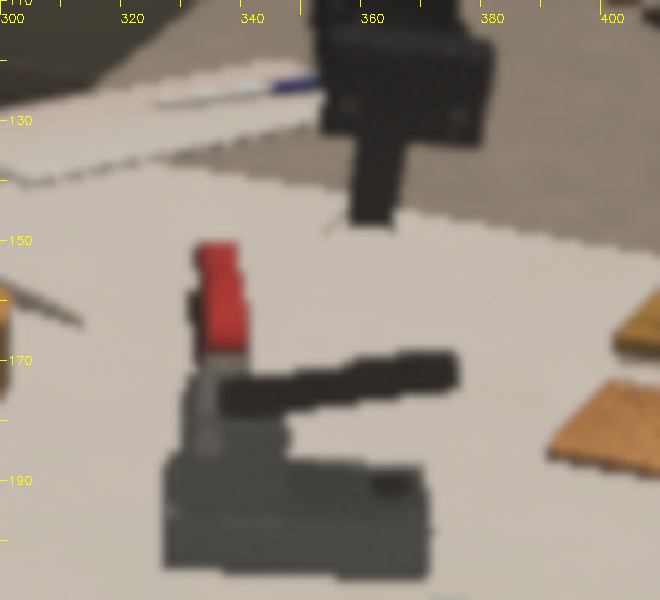

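Request:
play_rows:
  targets:
    - {"claw": 1, "dx": 0, "dy": -8, "dz": 11, "roll": 0.01}
    - {"claw": 1, "dx": 0, "dy": -9, "dz": 13, "roll": 0.01}
    - {"claw": 1, "dx": 0, "dy": -7, "dz": 11, "roll": 0}
    - {"claw": 1, "dx": 0, "dy": 0, "dz": 0, "roll": 0}
    - {"claw": 1, "dx": 0, "dy": 0, "dz": 0, "roll": 0}

```text
clock: 15.97
tcp_pos: [0.4965, -0.3378, 0.1744]
eef_rot: [0.57, 0.439, 0.571, -0.396]
ft_force: [0.5, -0.5, -0.3]
grip_width: 0.0003
```

```bash
python3 -c "
from go import *
rep((.499,-.338,.125),.297-np.pi/2)
"
```

```text
t 15.97 tcp [ 0.4965 -0.3378  0.1744] F [ 0.5 -0.5 -0.3] w 0.0003 q [ 0.72  0.74 -0.3   1.69  0.2   0.74 -0.91]
axes x [ 0.034  0.051 -0.998] y [0.952 0.302 0.048] z [ 0.304 -0.952 -0.038] zyaw -72.29
tool shift mm [49.4  0.   2.8]
world yaw change -0.0121 -> roll 0.0121
```

Request:
play_rows:
  targets:
    - {"claw": 1, "dx": 10, "dy": 0, "dz": 2, "roll": 0}
    - {"claw": 1, "dx": 14, "dy": 0, "dz": 0, "roll": 0}
    - {"claw": 1, "dx": 12, "dy": 0, "dz": 0, "roll": 0}
    - {"claw": 1, "dx": 6, "dy": 0, "dz": 0, "roll": 0}
    - {"claw": 1, "dx": 0, "dy": 0, "dz": 0, "roll": 0}

```text
clock: 16.38
tcp_pos: [0.4983, -0.3391, 0.1291]
eef_rot: [0.569, 0.44, 0.57, -0.396]
ft_force: [0.6, -0.2, -0.7]
grip_width: 0.0006
```

```bash
python3 -c "
from go import *
rep((.499,-.338,.118),.297-np.pi/2)
s=cam('side');t=cam('top')
crop(s,'s20.png',300,110,110,100,6)
crop(t,'t20.png',360,180,110,100,6)
"
```

```text
t 16.38 tcp [ 0.4983 -0.3391  0.1291] F [ 0.6 -0.2 -0.7] w 0.0006 q [ 0.71  0.8  -0.28  1.72  0.23  0.65 -0.93]
axes x [ 0.035  0.05  -0.998] y [0.953 0.299 0.049] z [ 0.301 -0.953 -0.038] zyaw -72.49
tool shift mm [11.1  0.5 -0.4]
world yaw change -0.0087 -> roll 0.0087
```

View pics/s20.png

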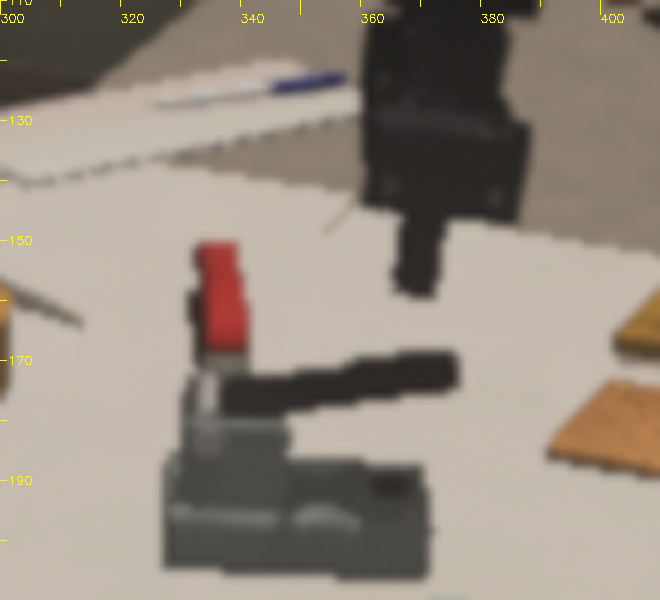

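View pics/t20.png

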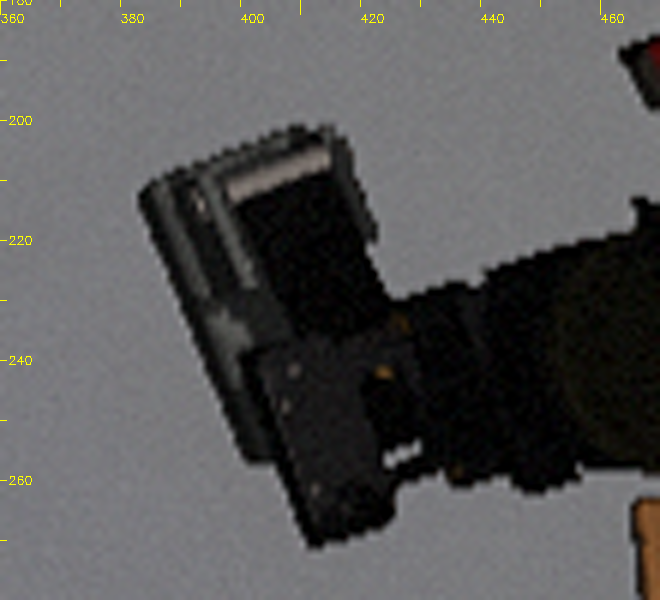

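Request:
play_rows:
  targets:
    - {"claw": 1, "dx": 4, "dy": 0, "dz": 0, "roll": 0}
    - {"claw": 1, "dx": 4, "dy": 0, "dz": 0, "roll": 0}
    - {"claw": 1, "dx": 4, "dy": 0, "dz": 0, "roll": 0}
    - {"claw": 1, "dx": 3, "dy": 0, "dz": 0, "roll": 0}
    - {"claw": 1, "dx": 0, "dy": 0, "dz": 0, "roll": 0}

```text
clock: 16.9
tcp_pos: [0.5011, -0.339, 0.1159]
eef_rot: [0.571, 0.44, 0.568, -0.396]
ft_force: [-0.3, -0.0, -0.0]
grip_width: 0.0004
```

```bash
python3 -c "
from go import *
rep((.499,-.338,.098),.297-np.pi/2)
"
```

```text
t 16.9 tcp [ 0.5011 -0.339   0.1159] F [-0.3 -0.  -0. ] w 0.0004 q [ 0.7   0.82 -0.27  1.73  0.23  0.61 -0.94]
axes x [ 0.04   0.048 -0.998] y [0.953 0.299 0.053] z [ 0.301 -0.953 -0.033] zyaw -72.46
tool shift mm [17.8 -2.7 -1. ]
world yaw change -0.0092 -> roll 0.0092
```

Request:
play_rows:
  targets:
    - {"claw": 1, "dx": 3, "dy": -1, "dz": 0, "roll": 0}
    - {"claw": 1, "dx": 3, "dy": -1, "dz": 0, "roll": 0}
    - {"claw": 1, "dx": 3, "dy": -1, "dz": 0, "roll": 0}
    - {"claw": 1, "dx": 2, "dy": 0, "dz": 0, "roll": 0}
    - {"claw": 1, "dx": 0, "dy": 0, "dz": 0, "roll": 0}

```text
clock: 17.32
tcp_pos: [0.4985, -0.3396, 0.1038]
eef_rot: [0.572, 0.44, 0.568, -0.396]
ft_force: [0.1, -0.6, -0.5]
grip_width: 0.0002
```

```bash
python3 -c "
from go import *
rep((.499,-.338,.098),.297-np.pi/2)
"
```

```text
t 17.32 tcp [ 0.4985 -0.3396  0.1038] F [ 0.1 -0.6 -0.5] w 0.0002 q [ 0.7   0.84 -0.26  1.74  0.24  0.58 -0.94]
axes x [ 0.041  0.047 -0.998] y [0.953 0.299 0.053] z [ 0.301 -0.953 -0.033] zyaw -72.47
tool shift mm [ 5.9  0.6 -1.2]
world yaw change -0.009 -> roll 0.009
```

```bash
python3 -c "
from go import *
s=cam('side');t=cam('top')
crop(s,'s21.png',310,120,90,85,7)
crop(t,'t21.png',370,190,90,80,7)
"
```

```text
(no output)
```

View pics/s21.png

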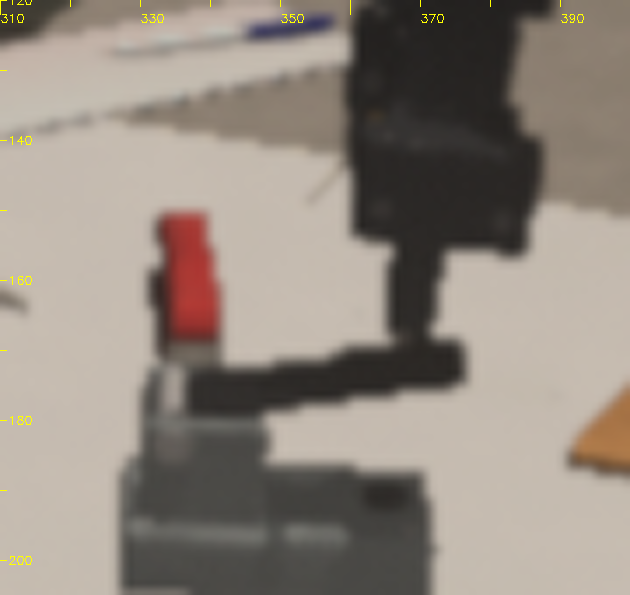

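View pics/t21.png

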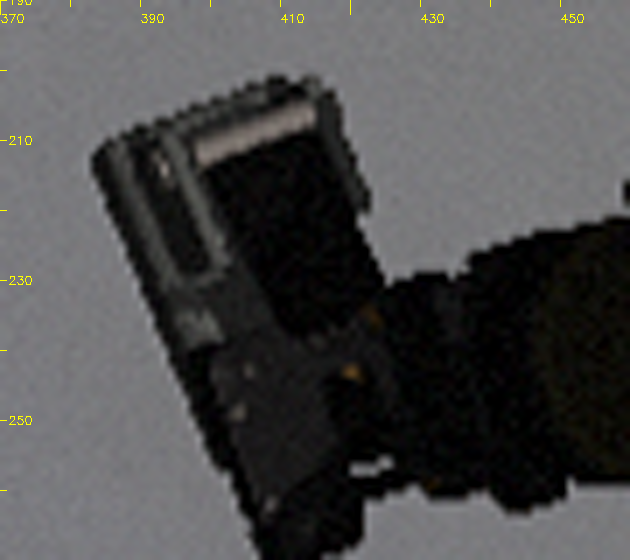

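```bash
python3 -c "
from go import *
s=cam('side');t=cam('top')
o,M=R();p=o['tcp_pos']
for k in (0,.005,.01,.019): print(k,proj(s,p+k*M[:,0]).round(1),proj(t,p+k*M[:,0]).round(1))
X=np.array([.035,.05,-.998]);p2=np.array([.4983,-.3391,.1291])
for k in (0,.005,.01,.019): print(k,proj(s,p2+k*X).round(1))
C=np.array([.5419,-.3264]);a=.297
for x,y,z in [(-45,0,97),(-45,20,97),(-45,-20,97),(-72.6,20,102.8),(-72.6,-20,102.8),(-72.6,20,95),(6,31,79),(6,-31,79),(58,31,79),(58,-31,79)]:
    w=C+np.array([np.cos(a)*x-np.sin(a)*y,np.sin(a)*x+np.cos(a)*y])/1e3
    print((x,y,z),'side',proj(s,(*w,z/1e3)).round(1),'top',proj(t,(*w,z/1e3)).round(1))
"
```

```text
0 [366.1 168.4] [425.3 243.5]
0.005 [365.9 170.1] [424.5 243.5]
0.01 [365.6 171.7] [423.7 243.6]
0.019 [365.2 174.6] [422.3 243.7]
0 [367.  160.5]
0.005 [366.8 162.2]
0.01 [366.6 163.8]
0.019 [366.1 166.8]
(-45, 0, 97) side [365.9 170.8] top [424.2 243.7]
(-45, 20, 97) side [366.  173.7] top [416.3 246.4]
(-45, -20, 97) side [365.8 168.1] top [432.1 241.1]
(-72.6, 20, 102.8) side [376.  172.4] top [421.2 257.5]
(-72.6, -20, 102.8) side [375.6 166.8] top [437.2 252.1]
(-72.6, 20, 95) side [375.8 174.9] top [420.2 257.6]
(6, 31, 79) side [347.4 179.9] top [402.2 228.2]
(6, -31, 79) side [347.8 171.1] top [426.2 220.2]
(58, 31, 79) side [329.1 178.7] top [394.7 207.9]
(58, -31, 79) side [330.1 170. ] top [418.6 200.1]
```

```bash
python3 -c "
from go import *
s=cam('side')
def pr(p,x,z,w):
    p=np.array(p);x=np.array(x);z=np.array(z)
    for sg in(-1,1):
        print([proj(s,p+k*x+sg*w*z).round(1).tolist() for k in (0,.01,.019)])
print('s19 closed seen 361.5,147');pr((.5093,-.2933,.1774),(.035,.052,-.998),(.329,-.944,-.037),.009)
print('s2 open seen near finger tip 255.5,280');pr((.5218,.3003,.1563),(.017,-.01,-1),(.399,-.917,.016),.05)
print('s17 open: seen tips 294,203 & 318,188');pr((.532,.0437,.178),(.052,.017,-.998),(-.218,-.975,-.028),.05)
"
```

```text
s19 closed seen 361.5,147
[[360.1, 150.4], [359.7, 153.9], [359.2, 157.0]]
[[359.8, 148.2], [359.4, 151.6], [358.9, 154.7]]
s2 open seen near finger tip 255.5,280
[[255.9, 283.5], [255.9, 288.1], [255.9, 292.2]]
[[259.1, 251.5], [259.1, 255.8], [259.0, 259.7]]
s17 open: seen tips 294,203 & 318,188
[[292.5, 205.4], [292.1, 209.5], [291.8, 213.2]]
[[318.2, 190.5], [317.8, 194.4], [317.4, 197.9]]
```

```bash
python3 -c "
from go import *
s=cam('side');crop(s,'s22.png',340,130,50,50,11)"
```

```text
(no output)
```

View pics/s22.png

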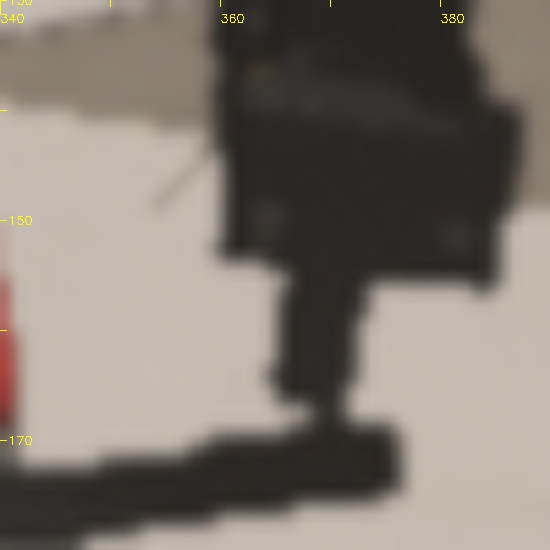

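Request:
play_rows:
  targets:
    - {"claw": 1, "dx": 2, "dy": 0, "dz": -0.5, "roll": 0}
    - {"claw": 1, "dx": 2, "dy": 0, "dz": -0.5, "roll": 0}
    - {"claw": 1, "dx": 0, "dy": 0, "dz": 0, "roll": 0}

```text
clock: 17.87
tcp_pos: [0.4991, -0.3387, 0.1006]
eef_rot: [0.572, 0.44, 0.567, -0.396]
ft_force: [0.4, 0.4, 0.4]
grip_width: 0.0002
```

```bash
python3 -c "
from go import *
rep((.499,-.338,.098),.297-np.pi/2)
s=cam('side');crop(s,'s23.png',310,120,90,85,7)
"
```

```text
t 17.87 tcp [ 0.4991 -0.3387  0.1006] F [0.4 0.4 0.4] w 0.0002 q [ 0.7   0.84 -0.26  1.74  0.24  0.57 -0.94]
axes x [ 0.042  0.046 -0.998] y [0.953 0.299 0.054] z [ 0.301 -0.953 -0.031] zyaw -72.47
tool shift mm [ 2.6 -0.1 -0.6]
world yaw change -0.009 -> roll 0.009
```

View pics/s23.png

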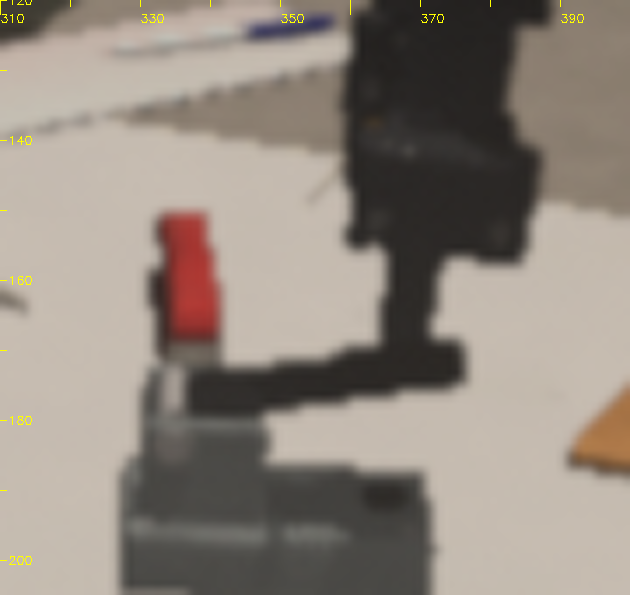

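```bash
python3 -c "
from go import *
s=cam('side');im=s['image'].astype(float)
im=np.clip((im-20)*5,0,255).astype(np.uint8);s['image']=im
crop(s,'s24.png',340,130,50,55,11)
t=cam('top');t['image']=np.clip(t['image'].astype(float)*6,0,255).astype(np.uint8);crop(t,'t24.png',370,190,90,80,7)"
```

```text
(no output)
```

View pics/s24.png

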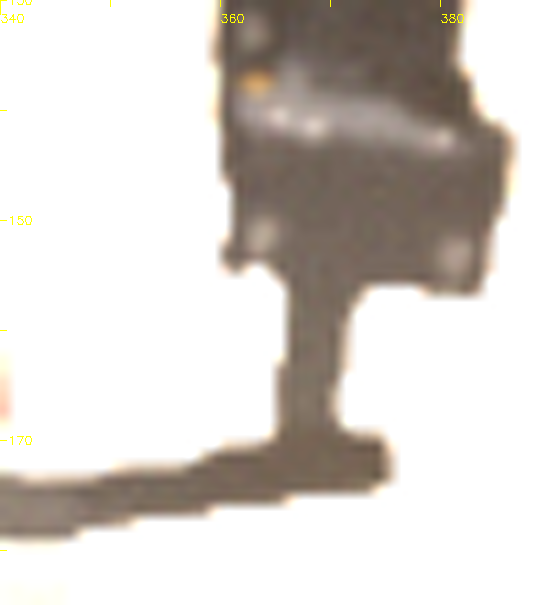

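View pics/t24.png

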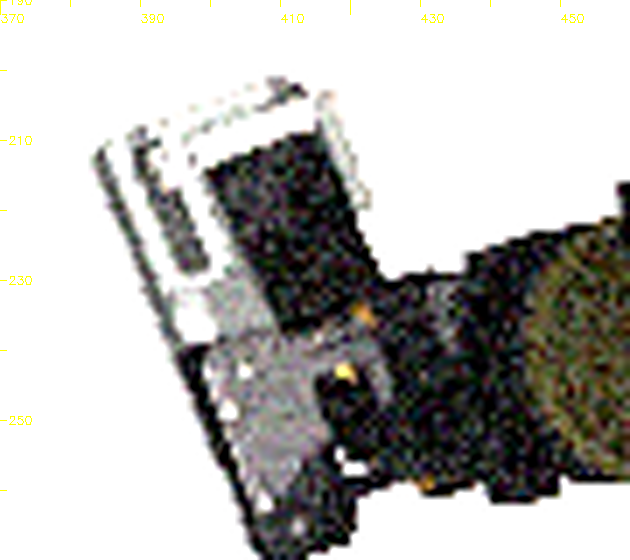

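Request:
play_rows:
  targets:
    - {"claw": 1, "dx": 2, "dy": 0, "dz": 0, "roll": 0}
    - {"claw": 1, "dx": 2, "dy": 0, "dz": 0, "roll": 0}
    - {"claw": 1, "dx": 0, "dy": 0, "dz": 0, "roll": 0}

```text
clock: 18.27
tcp_pos: [0.4996, -0.3388, 0.0967]
eef_rot: [0.573, 0.44, 0.567, -0.396]
ft_force: [-0.5, -0.7, 0.8]
grip_width: 0.0006
```

```bash
python3 -c "
from go import *
rep((.499,-.338,.098),.297-np.pi/2)
s=cam('side');crop(s,'s25.png',310,120,90,85,7)
o,M=R()
for b in(-.0375,.0375): print(proj(s,o['tcp_pos']-.045*M[:,0]-.0935*M[:,2]+b*M[:,1]))
"
```

```text
t 18.27 tcp [ 0.4996 -0.3388  0.0967] F [-0.5 -0.7  0.8] w 0.0006 q [ 0.7   0.85 -0.26  1.75  0.24  0.57 -0.94]
axes x [ 0.043  0.046 -0.998] y [0.953 0.299 0.055] z [ 0.301 -0.953 -0.031] zyaw -72.48
tool shift mm [-1.3 -0.2 -1. ]
world yaw change -0.0088 -> roll 0.0088
[382.94058419 169.96030767]
[354.74046555 166.86783094]
```

View pics/s25.png

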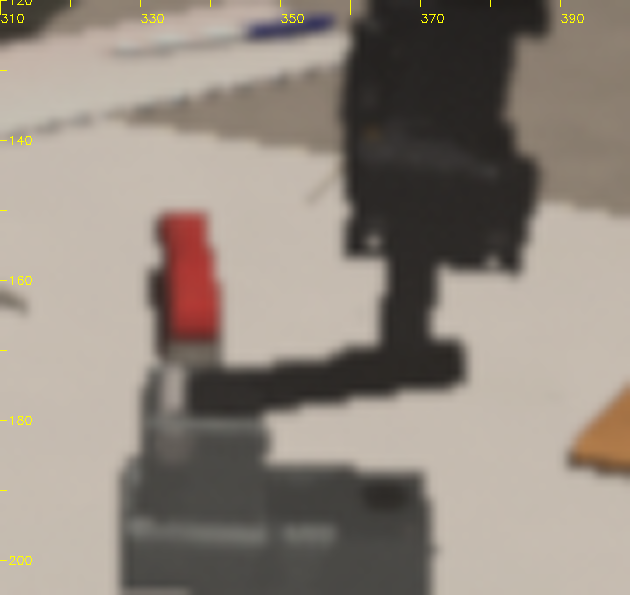

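```bash
python3 -c "
from go import *
s=cam('side')
def pr(p,x,z,w):
    p=np.array(p);x=np.array(x);z=np.array(z)
    print([(k,proj(s,p+k*x-w*z).round(1).tolist()) for k in (-.02,-.01,0,.01,.019)])
print('s5 open seen 252,329.5');pr((.5217,.3155,.0597),(.04,.008,-.999),(.409,-.912,.009),.044);pr((.5217,.3155,.0597),(.04,.008,-.999),(.409,-.912,.009),.06)
print('s16 gripped, near tip seen 297,242');pr((.5399,.0447,.0661),(.053,.017,-.998),(-.218,-.975,-.028),.018);pr((.5399,.0447,.0661),(.053,.017,-.998),(-.218,-.975,-.028),.034)
print('now closed');pr((.4996,-.3388,.0967),(.043,.046,-.998),(.301,-.953,-.031),0);pr((.4996,-.3388,.0967),(.043,.046,-.998),(.301,-.953,-.031),.017)
"
```

```text
s5 open seen 252,329.5
[(-0.02, [253.6, 320.7]), (-0.01, [253.4, 325.0]), (0, [253.3, 329.3]), (0.01, [253.2, 333.5]), (0.019, [253.1, 337.2])]
[(-0.02, [253.1, 326.8]), (-0.01, [253.0, 331.1]), (0, [252.8, 335.4]), (0.01, [252.7, 339.6]), (0.019, [252.6, 343.4])]
s16 gripped, near tip seen 297,242
[(-0.02, [297.0, 236.0]), (-0.01, [296.7, 239.7]), (0, [296.3, 243.4]), (0.01, [296.0, 247.1]), (0.019, [295.7, 250.4])]
[(-0.02, [292.9, 238.7]), (-0.01, [292.6, 242.4]), (0, [292.2, 246.2]), (0.01, [291.9, 249.9]), (0.019, [291.6, 253.2])]
now closed
[(-0.02, [366.6, 164.5]), (-0.01, [366.1, 167.7]), (0, [365.6, 171.0]), (0.01, [365.1, 174.2]), (0.019, [364.6, 177.1])]
[(-0.02, [366.7, 166.7]), (-0.01, [366.2, 169.9]), (0, [365.7, 173.2]), (0.01, [365.2, 176.5]), (0.019, [364.8, 179.4])]
```

Request:
play_rows:
  targets:
    - {"claw": 1, "dx": 2, "dy": 0, "dz": 0, "roll": 0}
    - {"claw": 1, "dx": 2, "dy": 0, "dz": 0, "roll": 0}
    - {"claw": 1, "dx": 0, "dy": 0, "dz": 0, "roll": 0}

```text
clock: 18.62
tcp_pos: [0.5001, -0.3389, 0.0928]
eef_rot: [0.573, 0.44, 0.567, -0.396]
ft_force: [-0.0, -0.7, 0.4]
grip_width: 0.0006
```

```bash
python3 -c "
from go import *
rep((.499,-.338,.098),.297-np.pi/2)
s=cam('side');crop(s,'s26.png',310,120,90,85,7)
"
```

```text
t 18.62 tcp [ 0.5001 -0.3389  0.0928] F [-0.  -0.7  0.4] w 0.0006 q [ 0.7   0.85 -0.25  1.75  0.25  0.56 -0.95]
axes x [ 0.044  0.045 -0.998] y [0.953 0.299 0.055] z [ 0.301 -0.953 -0.03 ] zyaw -72.48
tool shift mm [-5.2 -0.5 -1.3]
world yaw change -0.0087 -> roll 0.0087
```

View pics/s26.png

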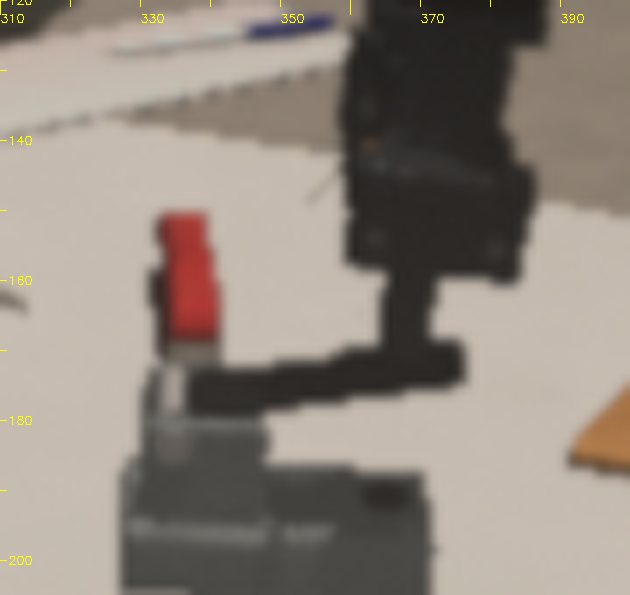

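Request:
play_rows:
  targets:
    - {"claw": 1, "dx": 2, "dy": 0, "dz": -0.5, "roll": 0}
    - {"claw": 1, "dx": 2, "dy": 0, "dz": -0.5, "roll": 0}
    - {"claw": 1, "dx": 0, "dy": 0, "dz": 0, "roll": 0}

```text
clock: 18.92
tcp_pos: [0.4997, -0.3392, 0.0896]
eef_rot: [0.573, 0.44, 0.566, -0.397]
ft_force: [-0.3, 1.0, 3.7]
grip_width: 0.0007
```

```bash
python3 -c "
from go import *
rep((.499,-.338,.098),.297-np.pi/2)
"
```

```text
t 18.92 tcp [ 0.4997 -0.3392  0.0896] F [-0.3  1.   3.7] w 0.0007 q [ 0.69  0.86 -0.25  1.75  0.25  0.55 -0.95]
axes x [ 0.044  0.043 -0.998] y [0.953 0.298 0.055] z [ 0.3   -0.954 -0.028] zyaw -72.55
tool shift mm [-8.4  0.2 -1.6]
world yaw change -0.0076 -> roll 0.0076
```

Request:
play_rows:
  targets:
    - {"claw": 1, "dx": 2.5, "dy": 0, "dz": 0, "roll": 0}
    - {"claw": 1, "dx": 2.5, "dy": 0, "dz": 0, "roll": 0}
    - {"claw": 1, "dx": 2.5, "dy": 0, "dz": 0, "roll": 0}
    - {"claw": 1, "dx": 2.5, "dy": 0, "dz": 0, "roll": 0}
    - {"claw": 1, "dx": 0, "dy": 0, "dz": 0, "roll": 0}

```text
clock: 19.33
tcp_pos: [0.4984, -0.3397, 0.0795]
eef_rot: [0.573, 0.439, 0.566, -0.398]
ft_force: [-1.1, -1.3, 4.2]
grip_width: 0.0003
```

```bash
python3 -c "
from go import *
rep((.499,-.338,.072),.297-np.pi/2)
s=cam('side');crop(s,'s27.png',310,120,90,85,7)
"
```

```text
t 19.33 tcp [ 0.4984 -0.3397  0.0795] F [-1.1 -1.3  4.2] w 0.0003 q [ 0.69  0.87 -0.24  1.76  0.25  0.53 -0.95]
axes x [ 0.042  0.041 -0.998] y [0.953 0.297 0.052] z [ 0.299 -0.954 -0.027] zyaw -72.62
tool shift mm [ 7.6  0.7 -1.3]
world yaw change -0.0063 -> roll 0.0063
```

View pics/s27.png

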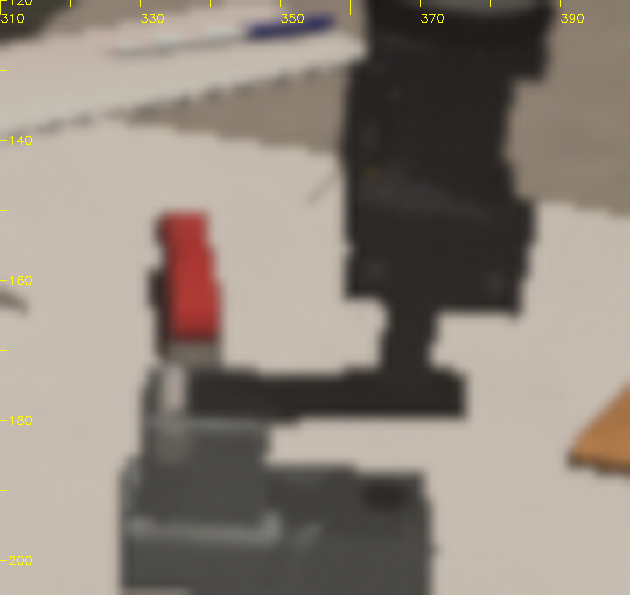

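Request:
play_rows:
  targets:
    - {"claw": 1, "dx": 2.5, "dy": 0, "dz": -0.5, "roll": 0}
    - {"claw": 1, "dx": 2.5, "dy": 0, "dz": -0.5, "roll": 0}
    - {"claw": 1, "dx": 2, "dy": 0, "dz": 0, "roll": 0}
    - {"claw": 1, "dx": 0, "dy": 0, "dz": 0, "roll": 0}

```text
clock: 19.72
tcp_pos: [0.4979, -0.34, 0.0735]
eef_rot: [0.573, 0.439, 0.566, -0.399]
ft_force: [-1.5, 0.2, 5.8]
grip_width: 0.0005
```

Run:
```python
from go import *
for i in range(3): rep((.499,-.338,.072),.297-np.pi/2); s=cam('side')
crop(s,'s28.png',310,120,90,85,7)
C=np.array([.5419,-.3264]);a=.297
for th in (0,.12,.16,.2,.24):
    al=.2-th; r=120
    def pt(r,h,y):
        x=45-r*np.cos(al)-h*np.sin(al)*-1*-1; z=75+r*np.sin(al)+h*np.cos(al)
        w=C+np.array([np.cos(a)*x-np.sin(a)*y,np.sin(a)*x+np.cos(a)*y])/1e3
        return proj(s,(*w,z/1e3)).round(1).tolist()
    print(th,'tip near bottom',pt(120,-4,20),'far top',pt(120,4,-20))
```

```text
t 19.72 tcp [ 0.4979 -0.34    0.0735] F [-1.5  0.2  5.8] w 0.0005 q [ 0.69  0.88 -0.24  1.76  0.26  0.52 -0.96]
axes x [ 0.041  0.039 -0.998] y [0.954 0.296 0.051] z [ 0.297 -0.954 -0.025] zyaw -72.69
tool shift mm [ 1.6  1.5 -1.5]
world yaw change -0.0051 -> roll 0.0051
t 19.77 tcp [ 0.4979 -0.3399  0.0736] F [-2.4  0.2  6.5] w 0.0007 q [ 0.69  0.88 -0.24  1.76  0.26  0.52 -0.96]
axes x [ 0.041  0.039 -0.998] y [0.954 0.296 0.051] z [ 0.298 -0.954 -0.025] zyaw -72.69
tool shift mm [ 1.7  1.5 -1.5]
world yaw change -0.0052 -> roll 0.0052
t 19.82 tcp [ 0.4979 -0.34    0.0736] F [-1.7 -0.4  5.8] w 0.0004 q [ 0.69  0.88 -0.24  1.76  0.26  0.52 -0.96]
axes x [ 0.041  0.039 -0.998] y [0.954 0.296 0.051] z [ 0.298 -0.954 -0.025] zyaw -72.69
tool shift mm [ 1.8  1.5 -1.5]
world yaw change -0.0052 -> roll 0.0052
0 tip near bottom [375.5, 174.9] far top [375.9, 166.8]
0.12 tip near bottom [375.9, 179.6] far top [376.0, 171.4]
0.16 tip near bottom [375.9, 181.1] far top [375.8, 172.9]
0.2 tip near bottom [375.8, 182.7] far top [375.7, 174.4]
0.24 tip near bottom [375.7, 184.2] far top [375.4, 175.9]
```

View pics/s28.png

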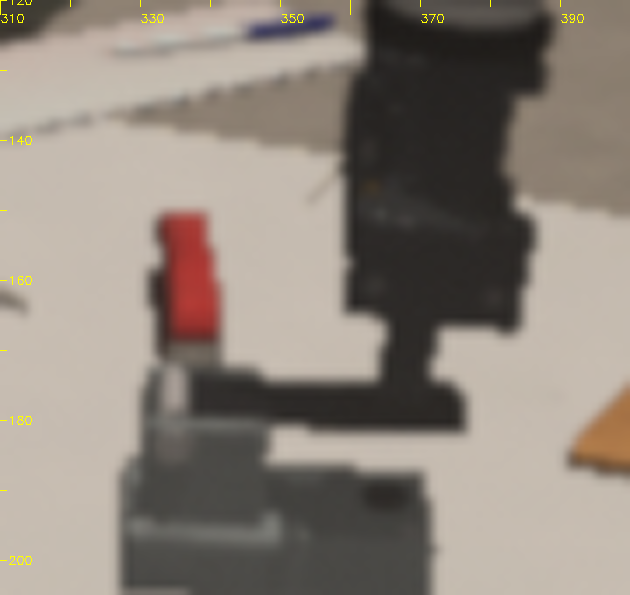

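Request:
play_rows:
  targets:
    - {"claw": 1, "dx": 2, "dy": 0.5, "dz": 0, "roll": 0}
    - {"claw": 1, "dx": 0.5, "dy": 0, "dz": 0, "roll": 0}
    - {"claw": 1, "dx": 0, "dy": 0, "dz": 0, "roll": 0}

```text
clock: 20.12
tcp_pos: [0.4979, -0.3399, 0.0719]
eef_rot: [0.573, 0.439, 0.566, -0.4]
ft_force: [-2.2, -0.5, 5.9]
grip_width: 0.0007
```

Run:
```python
from go import *
F=[]
for i in range(8): s=cam('side'); o=robot.get_obs(); F.append(o["ft_force"])
print(np.mean(F,0),np.std(F,0)); rep((.499,-.338,.072),.297-np.pi/2)
crop(s,'s29.png',310,150,90,55,8)
```

```text
[-1.80108848 -0.13354198  6.27386683] [0.39261306 0.45712532 0.55072821]
t 20.52 tcp [ 0.4978 -0.34    0.072 ] F [-1.  -0.1  6.5] w 0.0004 q [ 0.69  0.88 -0.23  1.76  0.26  0.51 -0.96]
axes x [ 0.04   0.039 -0.998] y [0.954 0.296 0.05 ] z [ 0.297 -0.955 -0.025] zyaw -72.71
tool shift mm [ 0.1  1.7 -1.5]
world yaw change -0.0048 -> roll 0.0048
```

View pics/s29.png

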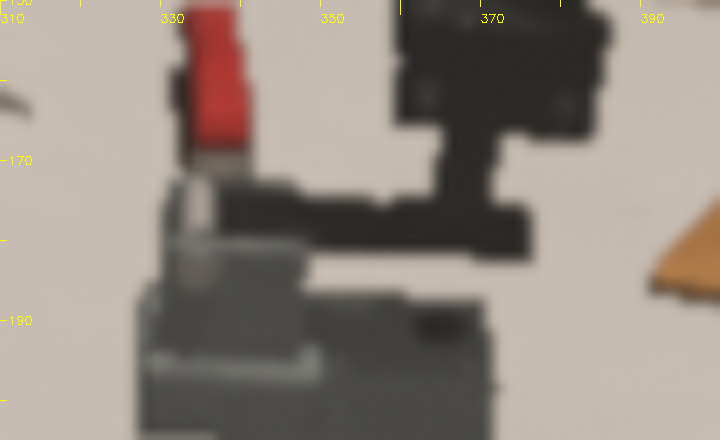

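Request:
play_rows:
  targets:
    - {"claw": 1, "dx": 0.5, "dy": 0, "dz": 0, "roll": 0}
    - {"claw": 1, "dx": 0, "dy": 0, "dz": 0, "roll": 0}

```text
clock: 20.68
tcp_pos: [0.4979, -0.34, 0.072]
eef_rot: [0.573, 0.439, 0.566, -0.4]
ft_force: [-1.4, 0.2, 7.1]
grip_width: 0.0006
```

Run:
```python
from go import *
F=[]
for i in range(26): s=cam('side'); o=robot.get_obs(); F.append(o["ft_force"])
print(np.mean(F,0)); rep()
t=cam('top')
crop(s,'s30.png',190,140,200,140,4);crop(t,'t30.png',140,130,260,160,3)
```

```text
[-2.01917197 -0.2010627   6.43397276]
t 21.98 tcp [ 0.4979 -0.34    0.0721] F [-2.1 -0.6  6.6] w 0.0004 q [ 0.69  0.88 -0.23  1.76  0.26  0.51 -0.96]
axes x [ 0.04   0.038 -0.998] y [0.954 0.296 0.05 ] z [ 0.297 -0.955 -0.025] zyaw -72.71
```

View pics/s30.png

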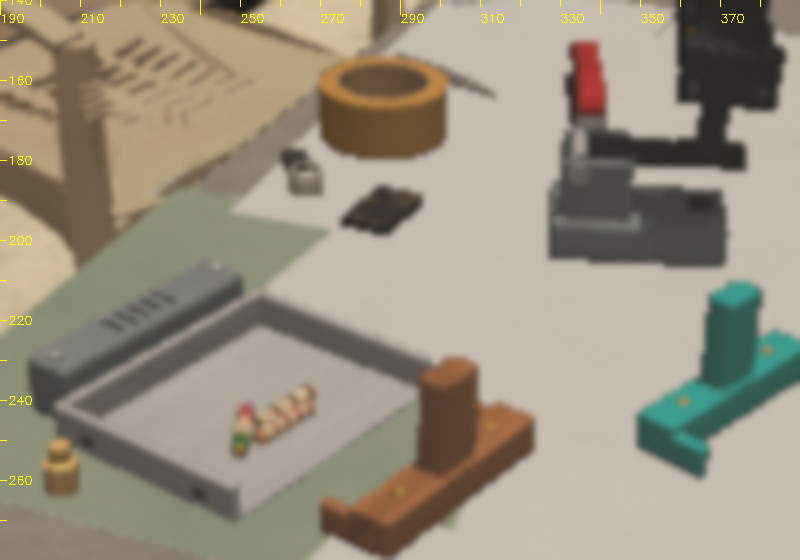

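View pics/t30.png

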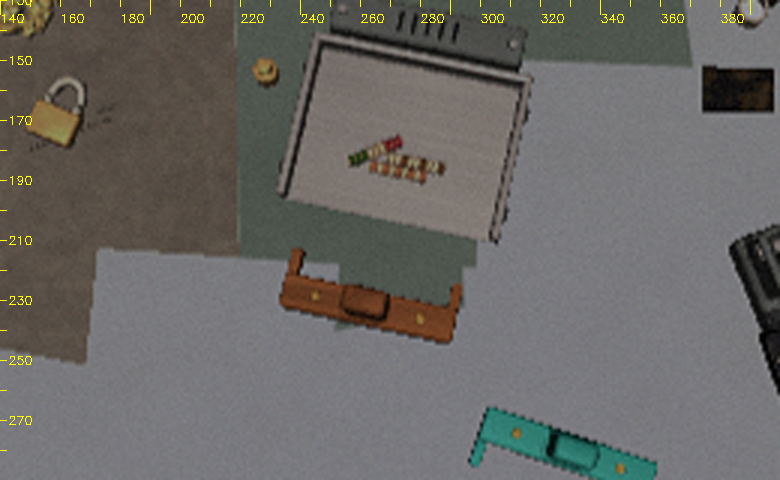

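Request:
play_rows:
  targets:
    - {"claw": 1, "dx": 1, "dy": 0, "dz": 0, "roll": 0}
    - {"claw": 1, "dx": 0, "dy": 0, "dz": 0, "roll": 0}

```text
clock: 22.2
tcp_pos: [0.4978, -0.34, 0.0717]
eef_rot: [0.573, 0.439, 0.566, -0.4]
ft_force: [-2.2, 0.9, 6.3]
grip_width: 0.0004
```

Run:
```python
from go import *
F=[]
for i in range(26): s=cam('side'); o=robot.get_obs(); F.append(o["ft_force"])
print(np.mean(F,0)); rep(); print(np.abs(o["qd"]).max())
robot.job_done()
```

```text
[-2.08968679  0.01287822  6.40012822]
t 23.5 tcp [ 0.4978 -0.34    0.0718] F [-2.   0.5  7. ] w 0.0005 q [ 0.68  0.88 -0.23  1.76  0.26  0.51 -0.96]
axes x [ 0.041  0.038 -0.998] y [0.954 0.296 0.05 ] z [ 0.297 -0.955 -0.024] zyaw -72.72
0.0013643258525831963
the job is handed in; nothing more can be done
```

I carried out every step and handed the job in at 23.5 s, with the fingers still holding the run lever about level. No verdict was reported.

- **Bars:** I swept all three into the tray with the wooden pusher. The last pictures show them on the floor, about 40–50 mm inside the mouth.
- **Pusher:** it stands upright on the bench about 80 mm in front of the mouth, and the fingers have let go of it.
- **Lever:** the estimates of its angle do not agree fully. The paddle tip in the side view and the finger travel both gave about 0.19–0.20 rad. The mean force of about 6.4 N suggested about 0.16–0.17 rad. All of these lie between 0.14 and 0.26 rad, and the arm stayed still for 1.3 s before I handed in.
- **Bystanders:** the padlock and brass weight look unmoved in the last pictures. I steered clear of the stone but did not measure it again. The turquoise look-alike was not touched.
- **Mismatch with the description:** the fingertips did not reach 19 mm ahead of the TCP. In the pictures and at contact they ended near it, or slightly behind, so I pressed the lever by force and picture rather than by the stated height. The tool also drifted about 0.05 rad off vertical, which the commands could not correct.

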